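# Clear and re-lock the finisher's catch box

## Task

The finisher has stopped and two polished brass buckles lie in its catch box: set both down in the felt-lined tote without dropping them in. Shut the catch-box cover and lock it with its quarter-turn fastener - line the wing up with the slot, push it in, turn it a quarter turn clockwise and let it spring up into its catch - so that the machine can run again. Leave the other things on the bench where they are and the tote standing upright.

Things in the scene. Friction and masses are not known exactly. Their poses are not given: they have to be found in the camera images.
- buckle_a_mid (a point): centre of one buckle: an open rectangular brass frame with a middle bar and a prong, 64 mm long (its x) x 48 mm wide (its y) x 8 mm thick (the thin prong stands 1.5 mm above the frame), frame bars 9 mm wide, about 75 g; it lies flat on the floor of the catch box (this point is half-way up its thickness, 4 mm above its underside)
- buckle_b_mid (a point): centre of the other buckle, just like the first; it also lies flat on the floor of the catch box
- box_floor (a point): centre of the catch box's floor, 8 mm above the bench; x points to the hinge (away from the robot), y left, z up. Grey open sheet-metal box, 170 (x) x 300 mm (y) outside, walls 4 mm thick, 60 mm high above the bench, fixed to the finisher, whose bowl (to 0.27 m high) begins 60 mm to the right (-y) of the box's right wall; a short steel chute comes in over that wall
- cover (a joint): angle of the catch box's aluminium cover, rad: 0 shut, 1.95 fully open (leaning back beyond upright). A stiff friction hinge holds it wherever it is left; moving it takes about 0.9 N m
- cover_hinge (a point): middle of the cover's hinge line, along the box's y at its far (+x) top edge, 63 mm above the bench. This frame turns with the cover: shut, its axes are those of box_floor. The cover is a plate 5 mm thick (mid-plane through this point) that reaches 222 mm along this -x and 151 mm to each side in y; its outer face looks along this +z
- cover_edge (a point): middle of the cover's free edge on its outer face (222 mm from the hinge, 2.5 mm off the mid-plane); axes as cover_hinge. The shut cover's top is 65.5 mm above the bench
- wing_grip (a point): On the turning axis of the fastener's wing: an upright dark steel bar 40 mm long (this y) x 11 thick (x) x 30 tall (z, away from the cover), 24 mm in from the middle of the cover's free edge. Stud out, the wing stands 15.5 to 45.5 mm above the cover's outer face, this point 35.5 mm above it: pinch the upper half, leaving 15 mm under the fingertips for the push. A 30 mm cross-pin below lies along it
- wing (a joint): turn of the wing and its cross-pin, rad, clockwise seen from above (cover shut) positive: 0 when the wing points along the box's y, in line with the slot and the two dark index ticks on the cover; 1.57 (across, along the box's x) when locked. Stays where it is turned (friction 0.035 N m). With the pin through the slot, stops allow only about 0 to 1.7
- stud_press (a joint): how far the stud is pushed in, m: 0 out, 0.014 fully in. A spring pushes it out: 2.5 N at 0, 6 N at 9 mm, 8 N fully in. Cover shut: wing not in line, the pin stops at 0.002; in line (within about 8 degrees) it passes; past 0.011 it can be turned. Let go after the quarter turn it rises to 0.009 into locking grooves (10 degrees of room either way) and holds the cover down
- slot (a point): centre of the slot at the top of the steel receptacle plate on the front (robot side) of the catch box, 53 mm above the bench: slot 34 mm long (this frame's y, the box's y) x 9 mm wide, right under the stud when the cover is shut
- tote_in (a point): centre of the inner floor (grey felt, 7 mm above the bench) of the loose grey plastic tote, 250 mm (x) x 195 mm (y) outside, walls 4 mm thick, 60 mm high above the bench, open on top, about 0.8 kg
- jar: bystander: lidded jar, 68 mm across, 75 mm high, origin under its centre
- brush: bystander: brush 170 mm long, lying along its x, origin under its centre
- scoop: bystander: small steel scoop 85 x 55 x 35 mm with a wooden handle on its -x side, origin under its centre
- mallet: bystander: wooden mallet 220 mm long, lying along its x
- dish: bystander: white bowl 100 mm across, 40 mm high, origin under its centre
- spool: bystander: wooden spool 48 mm across, 60 mm high, standing, origin under its centre
- awl: bystander: wood-handled awl 140 mm long, lying along its x
Not all that is in view belongs to the job. Leave any black, grey or pink look-alike of the part that bears buckle_a_mid alone.

How it is judged:
By the outcome, as a careful person would: the job done as asked, in the order asked, and still so for the second after the job is handed in, with the robot touching nothing.
It also fails if it takes over 72 s, if anything falls off the work surface, if the arm or the gripper's body presses on something with over 40 N, if the wrist force passes 120 N, or if a joint passes its speed limit or range.

## Robot

A 7-joint arm with a two-finger parallel gripper is mounted at the origin on the work surface. World frame = base frame: x ahead of the robot, y to its left, z up, the work surface at z = 0. Lengths are in m, angles in degrees, forces in N, time in s.
With the tool pointing down it reaches from about 0.425 to 0.875 m from the base axis. Payload 4.7 kg.
Tool frame: the origin (TCP) lies midway between the tips of the shut fingers; the grasp point (between the pads) lies 19 mm behind it; z points along the fingers, x is the direction in which the jaws open and shut, and the axes are right-handed (so a half turn about z gives the same grasp; the last joint's range is limited). The gripper opens to 87 mm and grips with 3 to 60 N. Pads are 19 mm wide; open, the fingers measure 117 mm over their backs; the gripper's body (75 mm by 190 mm) begins 51 mm behind the grasp point.
Start: joints at [77.011, 18.392, -4.016, 83.108, 1.295, 78.541, -3.26], TCP at [0.155, -0.631, 0.223] pointing down, gripper open.
Joint ranges: [-163.93, 163.93], [-17.29, 119.83], [-79.2, 71.16], [3.27, 140.29], [-89.18, 269.18], [5.43, 117.66], [-154.24, 154.24]. Speed limits (degrees/s): [147.25, 147.25, 180, 180, 180, 180, 180].

## Interface

Orientations are given as [roll, pitch, yaw] about the fixed x, y, z axes, in that order (R = Rz(yaw) Ry(pitch) Rx(roll)).
In Python, from cell import env gives the robot as it stands.
- The arm moves only by the tool carry_out, never from a script. Its argument "plan" is a list of rows, each an object with "grip": the closure, from 0 (fully open) to 1 (shut); "dp": the shift along the tool's x, y, z in m, a list of three; "rotation": the turn, a rotation vector about the tool's x, y, z in degrees, a list of three. In form: [{"grip": grip, "dp": [dx, dy, dz], "rotation": [wx, wy, wz]}, ...]. A call has 1 to 8 rows; each row shifts and turns the pose as measured when the row begins, along the tool's axes as they then stand; what a row does not reach is not made up. A row lasts 1/12 s, in which the tool goes at most 41.7 mm and 7.16 degrees, less where a joint would pass 70% of its speed; a pose out of reach is approached as far as the arm can. A call is refused whole if a number of a shift passes 0.0417 or a number of a turn 7.16, either way. A call with a gripper value outside its range is refused whole. The fingers move at their own pace and stop on an object; "force" is the grip in N (left out, the last holds). Time passes only in rows, so rows that do not move let the fingers close. It gives the time, the measured TCP pose, the force and the opening at its end, in the units of the state.
- env.get_obs(): the state, without advancing time (a new reading comes with each control period).
- env.read_camera(name): name is "side" or "top" or "wrist"; returns the picture (420x560x3 uint8, red, green, blue); there is no depth.
- env.camera_params(name): a dict with "fx", "fy", "cx", "cy" (pixels), "R" (3x3) and "t" (3): a world point X has camera coordinates R X + t. Camera axes: x right, y down, z forward; pixel columns grow to the right and rows downward; lengths in m; the calibration is good to about 2 mm. A picture is of the moment at which its call begins: read the wrist's pose just before it. camera_params takes no time and is no camera call; for the wrist camera it gives the pose at the moment of the call.
- env.sign_off(): hands the job in, once; it reports no verdict.
The state is a dict: "time_s": time; "qpos": joint angles; "joint_velocities": joint speeds; "effort": joint torques, N m; "tool_pos": TCP position; "tool_rot": TCP orientation; "force": force on the tool from outside, world axes, zero at the start; "wrist_torque": the same for the moment, N m; "grip_width": finger opening in m.
Only numpy, scipy, OpenCV 4.12 (cv2) and the standard library are available. Lean on these libraries where they do the work, as an engineer would, in place of code of your own. Each camera call takes 0.05 s, during which the arm holds its last target. There are 200 camera calls.

## Working session

There is one attempt and no reset: what is moved stays moved. The work goes in short steps, Python scripts to look and compute and a tool call to move; the robot and the scene stay as the last step left them, time stands still between calls to the robot, and variables do not carry over. Pictures are saved under pics/ and viewed, about 8 in all and at most 12, crops included, and the job is handed in when it is done.

Besides the shell and the picture viewer there is one more tool, called after "Emit:" as name(argument=value, ...), one argument or row to a line, values as JSON. carry_out: Moves the arm, as the interface text tells. Its arguments: {"type":"object","properties":{"plan":{"type":"array","items":{"type":"object","properties":{"grip":{"type":"number"},"dp":{"type":"array","items":{"type":"number"}},"rotation":{"type":"array","items":{"type":"number"}}}}},"force":{"type":"number"}},"required":["plan"]}

```bash
mkdir -p pics; ls; python3 - <<'E'
from cell import env
import cv2,json
o=env.get_obs();print(o)
for n in("top","side"):
    p=env.camera_params(n);print(n,p)
    cv2.imwrite(f"pics/{n}0.png",env.read_camera(n)[:,:,::-1])
E
```

```text
pics
{'time_s': 0.0, 'qpos': array([77.01127425, 18.43822845, -4.01440161, 83.17543031,  1.29747395,
       78.54140525, -3.25936575]), 'joint_velocities': array([ 0.06923778,  0.05878029, -0.07618531, -0.07919264,  0.01075772,
       -0.00894955,  0.01949631]), 'effort': array([-6.56831662e-05, -4.91285026e+01, -4.03842526e-01, -3.12530172e+01,
       -6.41525583e-02,  4.36874852e-02,  1.77534671e-04]), 'tool_pos': array([ 0.15479826, -0.63072029,  0.22146618]), 'tool_rot': array([ 1.79991386e+02,  1.09686003e-01, -7.62014654e+01]), 'force': array([ 0.08240026, -0.19685618, -0.47522956]), 'wrist_torque': array([0.05258045, 0.04501415, 0.02782701]), 'grip_width': 0.086697471621846}
top {'fx': 503.87027938090057, 'fy': 503.87027938090057, 'cx': 281.9713928825974, 'cy': 213.2617057160756, 'R': array([[-0.01389543, -0.99978003,  0.01571027],
       [-0.99508341,  0.01228588, -0.09827543],
       [ 0.09806079, -0.01699861, -0.99503524]]), 't': array([0.11221955, 0.51153552, 1.42751544])}
side {'fx': 384.7574877122037, 'fy': 384.7574877122037, 'cx': 280.28777092334633, 'cy': 211.16169173179375, 'R': array([[-0.74784905, -0.66385781,  0.00382299],
       [-0.35468472,  0.39467828, -0.84760121],
       [ 0.56117783, -0.63523371, -0.53062   ]]), 't': array([0.44249252, 0.19724897, 1.09674413])}
```

View pics/top0.png

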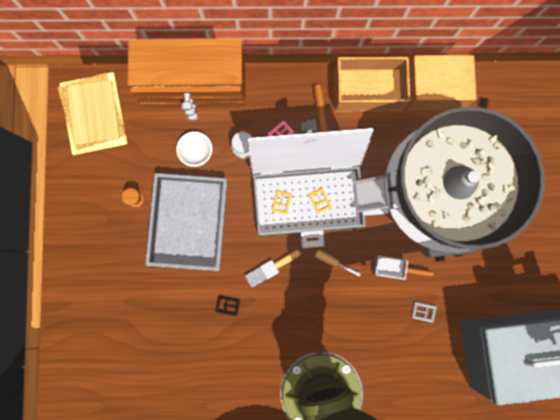

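View pics/side0.png

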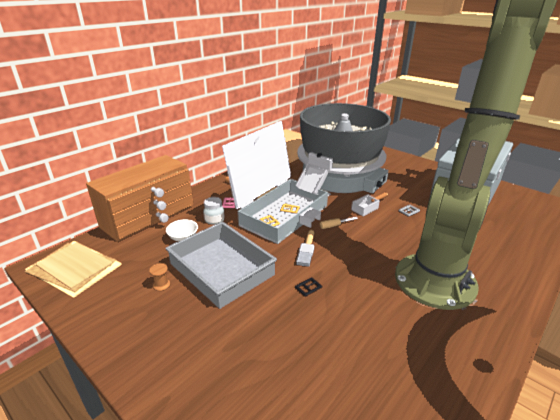

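The top view shows the open box at about (307,200). The two brass (yellow) buckles lie inside it at (282,201) and (319,199). The look-alikes are black (228,305), grey (424,312) and pink (281,130), all outside the box, so I will leave them. The tote is at (187,222).

```bash
cat > h.py <<'E'
import numpy as np, cv2
from cell import env
from scipy.spatial.transform import Rotation as Ro
def ray(p,uv,z):
    uv=np.atleast_2d(uv).astype(float)
    d=np.c_[(uv[:,0]-p['cx'])/p['fx'],(uv[:,1]-p['cy'])/p['fy'],np.ones(len(uv))]@p['R']
    c=-p['R'].T@p['t']
    return c+d*((z-c[2])/d[:,2])[:,None]
def px(p,X):
    c=np.atleast_2d(X)@p['R'].T+p['t']
    return c[:,:2]/c[:,2:]*[p['fx'],p['fy']]+[p['cx'],p['cy']]
def brass(im):
    h=cv2.cvtColor(im,cv2.COLOR_RGB2HSV)
    return cv2.inRange(h,(16,140,120),(32,255,255))
def blobs(m,amin=30):
    cs,_=cv2.findContours(m,cv2.RETR_EXTERNAL,cv2.CHAIN_APPROX_NONE)
    return [c[:,0,:] for c in cs if cv2.contourArea(c)>amin]
def rect(XY):
    (c,s,a)=cv2.minAreaRect((XY[:,:2]*1000).astype(np.float32))
    if s[0]<s[1]: s=s[::-1];a+=90
    return np.round(c,1),np.round(s,1),round((a+90)%180-90,1)
def tool():
    o=env.get_obs();return o['tool_pos'],Ro.from_euler('xyz',o['tool_rot'],degrees=True)
def go(X,yaw=None):
    p,R=tool();print('tcp',np.round(p,4),'shift in tool axes',np.round(R.inv().apply(np.array(X)-p),4))
    if yaw is not None:
        T=Ro.from_euler('xyz',[180,0,yaw],degrees=True);print('rotvec',np.round((R.inv()*T).as_rotvec(degrees=True),2))
E
python3 - <<'E'
from h import *
im=cv2.imread('pics/top0.png')[:,:,::-1].copy();p=env.camera_params('top')
m=brass(im)
for c in blobs(m):
    if 250<c[:,0].mean()<365 and 165<c[:,1].mean()<235: print('buckle',c.mean(0),rect(ray(p,c,.016)))
print('tote corners',np.round(ray(p,[(154,174),(226,177),(221,270),(147,266)],.06),3))
print('box top corners',np.round(ray(p,[(253,172),(360,167),(365,228),(258,234)],.06),3))
print('recept',ray(p,[(313,240)],.053))
print('bowl',ray(p,[(385,190),(465,110)],.27))
cv2.imwrite('pics/crop1.png',cv2.resize(im[115:255,235:385],None,fx=5,fy=4.2,interpolation=cv2.INTER_CUBIC)[:,:,::-1])
E
```

```text
buckle [281.20634921 201.73015873] (array([547.8, 107.5]), array([58.9, 42.3]), -14.8)
buckle [319.5        200.39655172] (array([550.2,  -4.3]), array([60. , 42.2]), 26.9)
tote corners [[0.625 0.466 0.06 ]
 [0.614 0.263 0.06 ]
 [0.353 0.277 0.06 ]
 [0.367 0.482 0.06 ]]
box top corners [[ 0.628  0.186  0.06 ]
 [ 0.639 -0.118  0.06 ]
 [ 0.465 -0.127  0.06 ]
 [ 0.452  0.174  0.06 ]]
recept [[0.4335095  0.01977602 0.053     ]]
bowl [[ 0.54201622 -0.13940983  0.27      ]
 [ 0.73793035 -0.34322169  0.27      ]]
```

View pics/crop1.png

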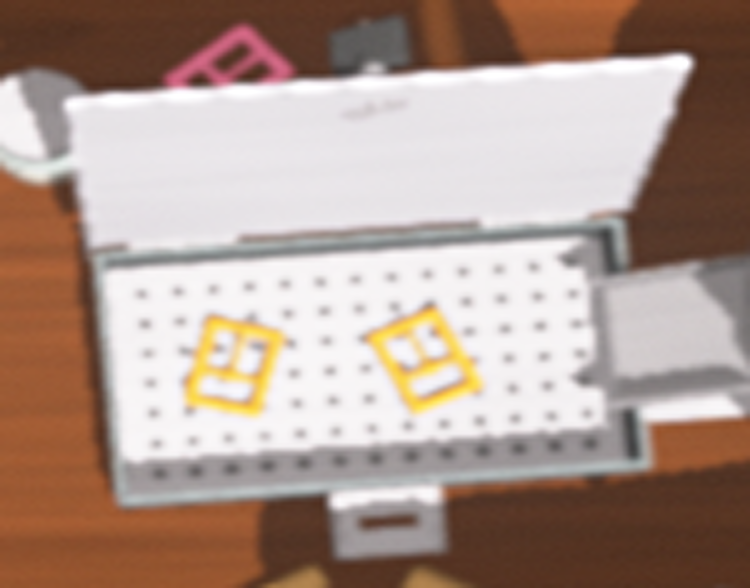

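The crop confirms two brass frames lying flat in the box, and the pink one is behind the cover. The slot is on the front plate, and the chute tip enters from the right. Next I'll swing over the box.

Emit:
carry_out(
  plan=[
    {"grip": 0,"dp": [-0.01,0,-0.0417],"rotation": [0,0,0]},
    {"grip": 0,"dp": [-0.03,0,-0.04],"rotation": [0,0,0]},
    {"grip": 0,"dp": [-0.03,0,-0.04],"rotation": [0,0,0]},
    {"grip": 0,"dp": [-0.03,0,-0.04],"rotation": [0,0,0]},
    {"grip": 0,"dp": [-0.03,0,-0.02],"rotation": [0,0,0]},
    {"grip": 0,"dp": [-0.002,-0.0417,0],"rotation": [0,0,-4.7]},
    {"grip": 0,"dp": [-0.002,-0.0417,0],"rotation": [0,0,-4.7]},
    {"grip": 0,"dp": [-0.002,-0.0417,0],"rotation": [0,0,-4.7]},
  ],
)

```text
time_s: 0.77
tool_pos: [0.2324, -0.4698, 0.3912]
tool_rot: [179.9, 0.7, -63.0]
force: [-0.1, -0.9, 0.6]
grip_width: 0.0872
```

Emit:
carry_out(
  plan=[
    {"grip": 0,"dp": [-0.002,-0.0417,0],"rotation": [0,0,-4.7]},
    {"grip": 0,"dp": [-0.002,-0.0417,0],"rotation": [0,0,-4.7]},
    {"grip": 0,"dp": [-0.002,-0.0417,0],"rotation": [0,0,-4.7]},
    {"grip": 0,"dp": [-0.002,-0.0417,0],"rotation": [0,0,-4.7]},
    {"grip": 0,"dp": [-0.002,-0.0417,0],"rotation": [0,0,-4.7]},
    {"grip": 0,"dp": [-0.002,-0.0417,0],"rotation": [0,0,-4.7]},
    {"grip": 0,"dp": [-0.002,-0.0417,0],"rotation": [0,0,-4.7]},
    {"grip": 0,"dp": [-0.002,-0.0417,0],"rotation": [0,0,-4.7]},
  ],
)

```text
time_s: 1.43
tool_pos: [0.4577, -0.23, 0.3885]
tool_rot: [-179.6, 0.7, -23.6]
force: [0.5, -0.4, -1.4]
grip_width: 0.0871
```

Emit:
carry_out(
  plan=[
    {"grip": 0,"dp": [-0.005,-0.0417,0],"rotation": [0,0,-4.7]},
    {"grip": 0,"dp": [-0.005,-0.0417,0],"rotation": [0,0,-4.7]},
    {"grip": 0,"dp": [-0.004,-0.0417,0],"rotation": [0,0,-4.7]},
    {"grip": 0,"dp": [-0.003,-0.0417,0],"rotation": [0,0,-4.7]},
    {"grip": 0,"dp": [-0.002,-0.0417,0],"rotation": [0,0,-4.7]},
    {"grip": 0,"dp": [0,-0.0417,0],"rotation": [0,0,-3]},
    {"grip": 0,"dp": [0,-0.02,0.02],"rotation": [0,0,0]},
    {"grip": 0,"dp": [0,0,0],"rotation": [0,0,0]},
  ],
)

```text
time_s: 2.1
tool_pos: [0.4841, 0.0493, 0.3681]
tool_rot: [-179.0, 0.6, 5.5]
force: [0.2, -0.7, -0.7]
grip_width: 0.0869
```

```bash
python3 - <<'E'
from h import *
o=env.get_obs();print(o['tool_pos'],o['tool_rot'])
p=env.camera_params('wrist');im=env.read_camera('wrist')
print('cam at',-p['R'].T@p['t'], 'axis',p['R'][2],'fx',p['fx'])
cv2.imwrite('pics/wrist1.png',im[:,:,::-1])
for c in blobs(brass(im),200):
    print('buckle',c.mean(0),rect(ray(p,c,.015)))
E
```

```text
[0.48412407 0.04932598 0.36809773] [-178.98924466    0.57360874    5.47395465]
cam at [0.48028341 0.12019337 0.53195073] axis [ 0.01237395 -0.25167226 -0.96773341] fx 375.83774646852703
buckle [496.67226891 304.7394958 ] (array([ 833.3, -132.8]), array([97.6, 17.8]), -74.7)
buckle [320.01515152 204.95454545] (array([549.2,  -5.4]), array([60.6, 44.9]), 25.7)
buckle [328.31914894 124.83687943] (array([546.8, 106.2]), array([61.6, 45. ]), -14.7)
```

View pics/wrist1.png

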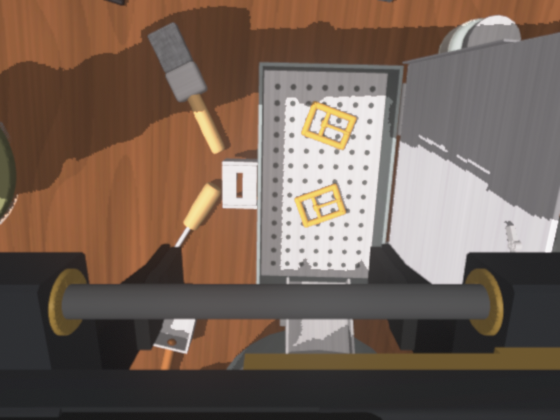

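The wrist view shows both buckles, (320,205) and (328,125), matching the top-view positions to about 2 mm. The jaws open left–right in this image. I'll triangulate the chute tip for body clearance and compute grasp moves.

```bash
python3 - <<'E'
from h import *
a=env.camera_params('top');b=env.camera_params('wrist')
K=lambda p:np.diag([1,1,1.])@np.array([[p['fx'],0,p['cx']],[0,p['fy'],p['cy']],[0,0,1]])@np.c_[p['R'],p['t']]
for u,v in (((354.4,180.5),(350,280)),((356.6,212.1),(288,280))):
    X=cv2.triangulatePoints(K(a),K(b),np.array(u,float),np.array(v,float));X=X[:3,0]/X[3];print(np.round(X,3),px(a,X)-u,px(b,X)-v)
go([.547,.1065,.16],75.3); go([.5495,-.005,.16],-64)
# box corners in wrist view at z=.06
print(np.round(ray(b,[(260,64),(402,68),(384,275),(258,276)],.06),4)); print('slot',ray(b,[(239,185)],.053))
E
```

```text
[ 0.602 -0.102  0.051] [[-0.00287297 -0.00929933]] [[-0.03481157  0.00564693]]
[ 0.512 -0.104  0.064] [[ 0.04783589 -0.63106073]] [[-2.28977045 -0.4777853 ]]
tcp [0.4851 0.0476 0.3701] shift in tool axes [ 0.0687 -0.0493  0.2105]
rotvec [ -1.08  -0.22 -69.92]
tcp [0.4851 0.0476 0.3701] shift in tool axes [0.0607 0.0619 0.2087]
rotvec [-0.58  0.94 69.38]
[[ 0.4537  0.1681  0.06  ]
 [ 0.6217  0.1791  0.06  ]
 [ 0.6445 -0.0859  0.06  ]
 [ 0.4735 -0.1041  0.06  ]]
slot [[0.43828309 0.01855861 0.053     ]]
```

Emit:
carry_out(
  plan=[
    {"grip": 0.2,"dp": [0.036,-0.025,0.02],"rotation": [0,0,0]},
    {"grip": 0.2,"dp": [0.034,-0.025,0.02],"rotation": [0,0,0]},
    {"grip": 0.2,"dp": [0,0,0.02],"rotation": [-0.5,0,-7]},
    {"grip": 0.2,"dp": [0,0,0.02],"rotation": [0,0,-7]},
    {"grip": 0.2,"dp": [0,0,0.02],"rotation": [0,0,-7]},
    {"grip": 0.2,"dp": [0,0,0.02],"rotation": [0,0,-7]},
    {"grip": 0.2,"dp": [0,0,0.02],"rotation": [0,0,-7]},
    {"grip": 0.2,"dp": [0,0,0.02],"rotation": [0,0,-7]},
  ],
)

```text
time_s: 2.82
tool_pos: [0.5551, 0.0842, 0.2108]
tool_rot: [-179.9, -0.1, 47.2]
force: [0.1, 0.1, -0.6]
grip_width: 0.0698
```

Emit:
carry_out(
  plan=[
    {"grip": 0.2,"dp": [0,0,0.02],"rotation": [0,0,-7]},
    {"grip": 0.2,"dp": [0,0,0.02],"rotation": [0,0,-7]},
    {"grip": 0.2,"dp": [0,0,0.01],"rotation": [0,0,-7]},
    {"grip": 0.2,"dp": [0,0,0],"rotation": [0,0,-5]},
    {"grip": 0.2,"dp": [0,0,0],"rotation": [0,0,0]},
  ],
)

```text
time_s: 3.23
tool_pos: [0.5554, 0.0692, 0.1522]
tool_rot: [-179.5, 0.3, 73.8]
force: [0.4, -0.2, 0.3]
grip_width: 0.07
```

```bash
python3 - <<'E'
from h import *
o=env.get_obs();print(o['tool_pos'],o['tool_rot'],o['grip_width'],o['force'])
go([.547,.1065,.01],75.3)
E
```

```text
[0.55538713 0.0692001  0.15215991] [-179.4709454     0.28610878   73.75264653] 0.07002125125712358 [ 0.41264511 -0.21802815  0.3476068 ]
tcp [0.5554 0.0692 0.1522] shift in tool axes [ 0.0342 -0.0172  0.1422]
rotvec [-0.53  0.28 -1.55]
```

Emit:
carry_out(
  plan=[
    {"grip": 0.2,"dp": [0.034,-0.017,0.01],"rotation": [-0.5,0.3,-1.5]},
    {"grip": 0.2,"dp": [0,0,0.035],"rotation": [0,0,0]},
    {"grip": 0.2,"dp": [0,0,0.035],"rotation": [0,0,0]},
    {"grip": 0.2,"dp": [0,0,0.02],"rotation": [0,0,0]},
    {"grip": 0.2,"dp": [0,0,0],"rotation": [0,0,0]},
  ],
)

```text
time_s: 3.65
tool_pos: [0.556, 0.0967, 0.0512]
tool_rot: [179.5, 0.1, 73.5]
force: [-0.5, -0.7, -1.1]
grip_width: 0.0697
```

```bash
python3 - <<'E'
from h import *
p=env.camera_params('wrist');im=env.read_camera('wrist')
cv2.imwrite('pics/wrist2.png',im[:,:,::-1])
for c in blobs(brass(im),200):
    print('buckle',c.mean(0),rect(ray(p,c,.015)))
go([.547,.1065,.01],75.3)
print(env.get_obs()['tool_rot'],px(p,tool()[0]))
E
```

```text
buckle [358.6025641  358.44871795] (array([650.2, 124.8]), array([43.6, 10.2]), 73.5)
buckle [480.95555556 356.60555556] (array([669. , 195.9]), array([99.6, 14.5]), 73.5)
buckle [450.77114428 302.39800995] (array([625., 183.]), array([44.4, 15.9]), -5.2)
buckle [100.59751037 244.45643154] (array([532.6,   3.5]), array([61.5, 30.5]), 55.7)
buckle [285.82240437 214.15027322] (array([547., 106.]), array([62.3, 46.2]), -14.8)
tcp [0.5569 0.097  0.0529] shift in tool axes [ 0.0063 -0.0126  0.0428]
rotvec [ 0.54  0.01 -1.78]
[1.79461035e+02 4.49597769e-03 7.35219955e+01] [[275.35745039 266.50703021]]
```

View pics/wrist2.png

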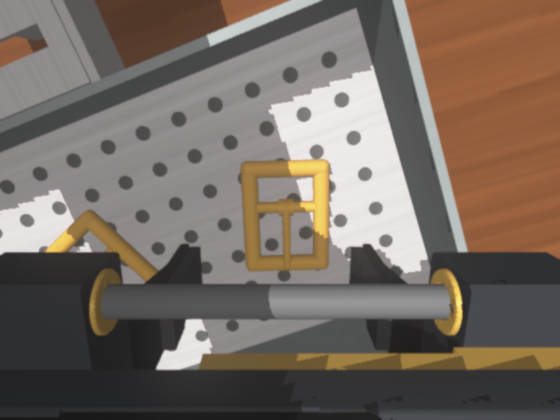

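Buckle A, centred at (286,214), sits between the fingers and needs only the small shift computed. I'll go down and grip.

Emit:
carry_out(
  plan=[
    {"grip": 0.2,"dp": [0.0063,-0.0126,0.003],"rotation": [0.5,0,-1.8]},
    {"grip": 0.2,"dp": [0,-0.002,0.018],"rotation": [0,0,0]},
    {"grip": 0.2,"dp": [0,0,0.018],"rotation": [0,0,0]},
    {"grip": 0.2,"dp": [0,0,0.003],"rotation": [0,0,0]},
    {"grip": 0.2,"dp": [0,0,0],"rotation": [0,0,0]},
  ],
)

```text
time_s: 4.12
tool_pos: [0.5498, 0.1078, 0.0178]
tool_rot: [179.4, -0.2, 75.1]
force: [-0.1, -0.1, -0.1]
grip_width: 0.0696
```

```bash
python3 - <<'E'
from h import *
go([.547,.1063,.01],75.3);print(env.get_obs()['force'])
E
```

```text
tcp [0.5498 0.1078 0.0178] shift in tool axes [-0.0022 -0.0024  0.0078]
rotvec [ 0.59 -0.17 -0.18]
[-0.09172186 -0.0642975  -0.1178609 ]
```

Emit:
carry_out(
  plan=[
    {"grip": 0.2,"dp": [-0.002,-0.002,0.004],"rotation": [0.6,0,0]},
    {"grip": 0.2,"dp": [0,0,0.003],"rotation": [0,0,0]},
    {"grip": 0.2,"dp": [0,0,0.001],"rotation": [0,0,0]},
    {"grip": 0.6,"dp": [0,0,0],"rotation": [0,0,0]},
    {"grip": 0.6,"dp": [0,0,0],"rotation": [0,0,0]},
    {"grip": 0.6,"dp": [0,0,0],"rotation": [0,0,0]},
    {"grip": 0.6,"dp": [0,0,0],"rotation": [0,0,0]},
  ],
  force=20,
)

```text
time_s: 4.7
tool_pos: [0.5509, 0.1067, 0.0151]
tool_rot: [179.6, -0.3, 75.1]
force: [-0.1, -0.9, -0.8]
grip_width: 0.051
```

Emit:
carry_out(
  plan=[
    {"grip": 0.3,"dp": [-0.003,0,0],"rotation": [0,0,0]},
    {"grip": 0.3,"dp": [0,0,0.006],"rotation": [0,0,0]},
    {"grip": 0.3,"dp": [0,0,0.003],"rotation": [0,0,0]},
    {"grip": 0.3,"dp": [0,0,0],"rotation": [0,0,0]},
  ],
)

```text
time_s: 5.03
tool_pos: [0.5515, 0.1053, 0.0089]
tool_rot: [179.5, -0.3, 75.1]
force: [0.7, 0.6, -0.5]
grip_width: 0.0602
```

```bash
python3 - <<'E'
from h import *
go([.547,.1063,.01],75.3);o=env.get_obs();print(o['force'],o['grip_width'])
E
```

```text
tcp [0.5515 0.1053 0.0089] shift in tool axes [-0.0002 -0.0046 -0.0011]
rotvec [ 0.5  -0.34 -0.25]
[ 0.67793865  0.56700082 -0.46338797] 0.06023399518597319
```

Tips are at 8.9 mm with no floor contact. I'll close fully and lift slightly.

Emit:
carry_out(
  plan=[
    {"grip": 0.7,"dp": [0,-0.004,0],"rotation": [0,0,0]},
    {"grip": 0.7,"dp": [0,0,0],"rotation": [0,0,0]},
    {"grip": 0.7,"dp": [0,0,0],"rotation": [0,0,0]},
    {"grip": 0.7,"dp": [0,0,0],"rotation": [0,0,0]},
    {"grip": 0.7,"dp": [0,0,0],"rotation": [0,0,0]},
    {"grip": 0.7,"dp": [0,0,-0.02],"rotation": [0,0,0]},
    {"grip": 0.7,"dp": [0,0,-0.02],"rotation": [0,0,0]},
    {"grip": 0.7,"dp": [0,0,0],"rotation": [0,0,0]},
  ],
  force=25,
)

```text
time_s: 5.7
tool_pos: [0.5445, 0.1051, 0.047]
tool_rot: [179.8, -0.2, 75.1]
force: [0.2, 0.1, -0.8]
grip_width: 0.0473
```

```bash
python3 - <<'E'
from h import *
p=env.camera_params('wrist');im=env.read_camera('wrist')
o=env.get_obs();print(o['tool_pos'],o['force'],o['grip_width'])
m=brass(im)
for c in blobs(m,200): print('buckle',c.mean(0),c.min(0),c.max(0),rect(ray(p,c,o['tool_pos'][2])))
go([.53,.372,.17],90)
E
```

```text
[0.54367284 0.10461031 0.04547808] [-0.83290132 -0.6145209  -1.21097041] 0.04764945469249236
buckle [399.57602339 357.23099415] [241 348] [559 368] (array([612.7, 154. ]), array([164.,  12.]), 74.9)
buckle [275.         324.36764706] [227 320] [323 329] (array([577. ,  96.7]), array([47.7,  5.1]), 74.9)
buckle [402.9382716  303.84567901] [390 270] [410 334] (array([581.7, 159.8]), array([34.8,  9.5]), -17.1)
buckle [ 76.4137931 245.8045977] [ 55 233] [ 97 252] (array([510.8,  18.2]), array([19.7,  9.1]), 76.5)
buckle [275.18981481 244.35648148] [222 201] [328 283] (array([535.3, 108. ]), array([49.4, 40.5]), 75.6)
tcp [0.5437 0.1046 0.0455] shift in tool axes [ 0.2551 -0.082  -0.124 ]
rotvec [  0.14  -0.13 -14.97]
```

Buckle A is held: the opening is 47.6 mm and it rose with the gripper. I'll carry it to the tote.

Emit:
carry_out(
  plan=[
    {"grip": 0.7,"dp": [0,0,-0.035],"rotation": [0,0,0]},
    {"grip": 0.7,"dp": [0,0,-0.035],"rotation": [0,0,0]},
    {"grip": 0.7,"dp": [0.02,-0.005,-0.035],"rotation": [0,0,0]},
    {"grip": 0.7,"dp": [0.037,-0.0096,-0.005],"rotation": [0,0,0]},
    {"grip": 0.7,"dp": [0.037,-0.0096,0],"rotation": [0,0,0]},
    {"grip": 0.7,"dp": [0.037,-0.0096,0],"rotation": [0,0,0]},
    {"grip": 0.7,"dp": [0.037,-0.0096,0],"rotation": [0,0,0]},
    {"grip": 0.7,"dp": [0.037,-0.0096,0],"rotation": [0,0,0]},
  ],
)

```text
time_s: 6.42
tool_pos: [0.5485, 0.3057, 0.1476]
tool_rot: [-179.6, 0.5, 73.4]
force: [0.6, -0.2, 0.1]
grip_width: 0.0475
```

Emit:
carry_out(
  plan=[
    {"grip": 0.7,"dp": [0.03,-0.008,0],"rotation": [0,0,-3]},
    {"grip": 0.7,"dp": [0.012,-0.005,0],"rotation": [0,0,-5]},
    {"grip": 0.7,"dp": [0,0,0],"rotation": [0,0,-5]},
    {"grip": 0.7,"dp": [0,0,0],"rotation": [0,0,0]},
  ],
)

```text
time_s: 6.75
tool_pos: [0.5403, 0.3637, 0.1399]
tool_rot: [-179.0, 0.1, 87.8]
force: [-0.3, -0.7, -0.3]
grip_width: 0.0478
```

```bash
python3 - <<'E'
from h import *
p=env.camera_params('wrist');im=env.read_camera('wrist')
o=env.get_obs();print(o['tool_pos'],o['force'],o['grip_width'])
cv2.imwrite('pics/wrist3.png',im[:,:,::-1])
go([.545,.372,.02],90)
E
```

```text
[0.53984676 0.36358041 0.13977251] [-0.60153469  0.96910282 -1.56452888] 0.04768969761704141
tcp [0.5398 0.3636 0.1398] shift in tool axes [0.0089 0.007  0.1196]
rotvec [-1.06  0.11 -2.4 ]
```

View pics/wrist3.png

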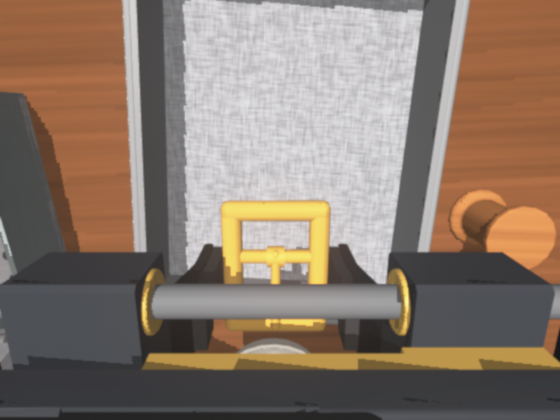

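```bash
python3 - <<'E'
from h import *
p=env.camera_params('wrist')
print(np.round(ray(p,[(132,150),(448,150),(185,270),(398,270)],.06),3)); print(np.round(ray(p,[(170,150),(405,150),(180,272)],.007),3))
E
```

```text
[[0.491 0.273 0.06 ]
 [0.5   0.477 0.06 ]
 [0.576 0.299 0.06 ]
 [0.582 0.448 0.06 ]]
[[0.497 0.283 0.007]
 [0.505 0.467 0.007]
 [0.6   0.28  0.007]]
```

Emit:
carry_out(
  plan=[
    {"grip": 0.7,"dp": [0.009,0.002,0.02],"rotation": [-1,0,-2.4]},
    {"grip": 0.7,"dp": [0,0,0.035],"rotation": [0,0,0]},
    {"grip": 0.7,"dp": [0,0,0.035],"rotation": [0,0,0]},
    {"grip": 0.7,"dp": [0,0,0.025],"rotation": [0,0,0]},
    {"grip": 0.7,"dp": [0,0,0.006],"rotation": [0,0,0]},
    {"grip": 0.7,"dp": [0,0,0],"rotation": [0,0,0]},
  ],
)

```text
time_s: 7.3
tool_pos: [0.5447, 0.3667, 0.0112]
tool_rot: [180.0, 0.3, 88.8]
force: [-0.5, -0.1, -0.9]
grip_width: 0.0479
```

Emit:
carry_out(
  plan=[
    {"grip": 0.7,"dp": [0,0,0.003],"rotation": [0,0,0]},
    {"grip": 0.7,"dp": [0,0,0.002],"rotation": [0,0,0]},
    {"grip": 0.7,"dp": [0,0,0],"rotation": [0,0,0]},
  ],
)

```text
time_s: 7.55
tool_pos: [0.5459, 0.366, 0.0091]
tool_rot: [179.9, 0.3, 88.5]
force: [-0.0, -0.0, -0.1]
grip_width: 0.048
```

Emit:
carry_out(
  plan=[
    {"grip": 0.7,"dp": [0,0,0.004],"rotation": [0,0,0]},
    {"grip": 0.7,"dp": [0,0,0.002],"rotation": [0,0,0]},
  ],
)

```text
time_s: 7.72
tool_pos: [0.5477, 0.3672, 0.0076]
tool_rot: [179.6, 0.1, 88.4]
force: [-4.4, -3.5, 7.0]
grip_width: 0.0478
```

Floor contact at 7 N, so I'll release and lift.

Emit:
carry_out(
  plan=[
    {"grip": 0.3,"dp": [0,0,0],"rotation": [0,0,0]},
    {"grip": 0.3,"dp": [0,0,0],"rotation": [0,0,0]},
    {"grip": 0.3,"dp": [0,0,0],"rotation": [0,0,0]},
    {"grip": 0.2,"dp": [0,0,-0.03],"rotation": [0,0,0]},
    {"grip": 0.2,"dp": [0,0,-0.04],"rotation": [0,0,0]},
    {"grip": 0.2,"dp": [0,0,-0.04],"rotation": [0,0,0]},
    {"grip": 0.2,"dp": [0,0,-0.04],"rotation": [0,0,0]},
    {"grip": 0.2,"dp": [0,0,0],"rotation": [0,0,0]},
  ],
)

```text
time_s: 8.38
tool_pos: [0.5478, 0.3675, 0.1641]
tool_rot: [179.5, 0.1, 88.3]
force: [-0.1, 1.7, 1.8]
grip_width: 0.0689
```

```bash
python3 - <<'E'
from h import *
p=env.camera_params('top');im=env.read_camera('top')
cv2.imwrite('pics/top2.png',im[:,:,::-1])
for c in blobs(brass(im)):
    if 140<c[:,0].mean()<365 and 165<c[:,1].mean()<275: print('buckle',c.mean(0),rect(ray(p,c,.016)))
print(env.get_obs()['qpos'])
go([.5495,-.005,.16],116); go([.5495,-.005,.16],-64)
E
```

```text
buckle [319.5        200.39655172] (array([550.2,  -4.3]), array([60. , 42.2]), 26.9)
[  4.35023525  32.27404902 -57.15721934  85.07664056  27.74866174
  77.51838948  33.57331635]
tcp [0.5471 0.3663 0.1608] shift in tool axes [-0.3711  0.0133  0.0022]
rotvec [  0.27   0.28 -27.68]
tcp [0.5471 0.3663 0.1608] shift in tool axes [-0.3711  0.0133  0.0022]
rotvec [  0.38  -0.37 152.32]
```

Emit:
carry_out(
  plan=[
    {"grip": 0.2,"dp": [-0.0417,0.0015,0],"rotation": [0,0,0]},
    {"grip": 0.2,"dp": [-0.0417,0.0015,0],"rotation": [0,0,0]},
    {"grip": 0.2,"dp": [-0.0417,0.0015,0],"rotation": [0,0,0]},
    {"grip": 0.2,"dp": [-0.0417,0.0015,0],"rotation": [0,0,0]},
    {"grip": 0.2,"dp": [-0.0417,0.0015,0],"rotation": [0,0,0]},
    {"grip": 0.2,"dp": [-0.0417,0.0015,0],"rotation": [0,0,0]},
    {"grip": 0.2,"dp": [-0.0417,0.0015,0],"rotation": [0,0,0]},
    {"grip": 0.2,"dp": [-0.03,0.0015,0],"rotation": [0,0,0]},
  ],
)

```text
time_s: 9.1
tool_pos: [0.5464, 0.0497, 0.1545]
tool_rot: [179.8, -0.3, 89.6]
force: [0.4, -0.3, 1.3]
grip_width: 0.0696
```

Emit:
carry_out(
  plan=[
    {"grip": 0.2,"dp": [-0.025,0,0],"rotation": [0,0,-6]},
    {"grip": 0.2,"dp": [-0.01,0,0],"rotation": [0,0,-7]},
    {"grip": 0.2,"dp": [0,0,0],"rotation": [0,0,-7]},
    {"grip": 0.2,"dp": [0,0,0],"rotation": [0,0,-7]},
    {"grip": 0.2,"dp": [0,0,0],"rotation": [0,0,0]},
  ],
)

```text
time_s: 9.52
tool_pos: [0.5452, -0.0036, 0.1489]
tool_rot: [-179.8, 0.1, 116.5]
force: [-0.0, 0.7, -1.5]
grip_width: 0.0697
```

```bash
python3 - <<'E'
from h import *
print(env.get_obs()['qpos'])
go([.5495,-.005,.06],116)
p=env.camera_params('top');im=env.read_camera('top')
for c in blobs(brass(im)):
    if 140<c[:,0].mean()<365 and 165<c[:,1].mean()<275: print('buckle',c.mean(0),rect(ray(p,c,.015)))
E
```

```text
[ 53.90232359  20.05414358 -66.24362859 101.80793338  19.50353951
  71.05881325  98.92809751]
tcp [ 0.5452 -0.0036  0.1489] shift in tool axes [-0.003   0.0035  0.0889]
rotvec [-0.19  0.07  0.53]
buckle [326.85185185 257.51851852] (array([382. , -21.3]), array([65.6, 23.2]), 62.7)
buckle [288.26315789 256.85964912] (array([383.9,  89.7]), array([70.5, 18.7]), -59.9)
buckle [191.07575758 202.6969697 ] (array([547.1, 367.4]), array([58.4, 43.7]), -0.7)
```

Buckle A lies flat in the tote at (0.547, 0.367). Next I'll go down on B.

Emit:
carry_out(
  plan=[
    {"grip": 0.2,"dp": [-0.003,0.0035,0.03],"rotation": [0,0,0.5]},
    {"grip": 0.2,"dp": [0,0,0.035],"rotation": [0,0,0]},
    {"grip": 0.2,"dp": [0,0,0.025],"rotation": [0,0,0]},
    {"grip": 0.2,"dp": [0,0,0],"rotation": [0,0,0]},
  ],
)

```text
time_s: 9.9
tool_pos: [0.5513, -0.0041, 0.0564]
tool_rot: [180.0, 0.2, 114.9]
force: [-0.9, -0.5, -0.3]
grip_width: 0.0692
```

```bash
python3 - <<'E'
from h import *
p=env.camera_params('wrist');im=env.read_camera('wrist')
for c in blobs(brass(im),200): print('buckle',c.mean(0),rect(ray(p,c,.015)))
go([.5495,-.005,.01],116);o=env.get_obs();print(o['qpos'],o['force'])
E
```

```text
buckle [547.28089888 356.23595506] (array([556., 185.]), array([20.5, 15.5]), -65.1)
buckle [274.23714286 227.53714286] (array([549.7,  -6.4]), array([61.9, 46.4]), 26.3)
tcp [ 0.5524 -0.0036  0.0584] shift in tool axes [ 0.0001 -0.0033  0.0484]
rotvec [ 0.13  0.24 -1.08]
[ 48.1110394   26.61409736 -60.64371957 106.23907107  26.36104074
  62.4143373   92.35854431] [-0.66054589  0.45686275 -0.04783491]
```

Emit:
carry_out(
  plan=[
    {"grip": 0.25,"dp": [0.001,-0.003,0.01],"rotation": [0,0,-1.3]},
    {"grip": 0.25,"dp": [0,0,0.018],"rotation": [0,0,0]},
    {"grip": 0.25,"dp": [0,0,0.014],"rotation": [0,0,0]},
    {"grip": 0.25,"dp": [0,0,0.006],"rotation": [0,0,0]},
    {"grip": 0.25,"dp": [0,0,0],"rotation": [0,0,0]},
  ],
)

```text
time_s: 10.37
tool_pos: [0.5533, -0.0022, 0.0133]
tool_rot: [179.4, 0.5, 116.3]
force: [-0.2, -0.1, -0.4]
grip_width: 0.0658
```

```bash
python3 - <<'E'
from h import *
go([.5497,-.006,.009],116.3);o=env.get_obs();print(o['force'])
E
```

```text
tcp [ 0.5533 -0.0022  0.0133] shift in tool axes [-0.0018 -0.0049  0.0043]
rotvec [ 0.55  0.51 -0.03]
[-0.15791953 -0.14789667 -0.42224368]
```

Emit:
carry_out(
  plan=[
    {"grip": 0.25,"dp": [-0.002,-0.005,0.002],"rotation": [0.5,0.5,0]},
    {"grip": 0.25,"dp": [0,0,0.005],"rotation": [0,0,0]},
    {"grip": 0.7,"dp": [0,0,0.001],"rotation": [0,0,0]},
    {"grip": 0.7,"dp": [0,0,0],"rotation": [0,0,0]},
    {"grip": 0.7,"dp": [0,0,0],"rotation": [0,0,0]},
    {"grip": 0.7,"dp": [0,0,0],"rotation": [0,0,0]},
    {"grip": 0.7,"dp": [0,0,0],"rotation": [0,0,0]},
    {"grip": 0.7,"dp": [0,0,0],"rotation": [0,0,0]},
  ],
)

```text
time_s: 11.03
tool_pos: [0.5526, -0.0068, 0.01]
tool_rot: [179.8, 0.2, 116.2]
force: [-0.1, -0.2, 0.2]
grip_width: 0.0477
```

Emit:
carry_out(
  plan=[
    {"grip": 0.7,"dp": [0,0,-0.03],"rotation": [0,0,0]},
    {"grip": 0.7,"dp": [0,0,-0.04],"rotation": [0,0,0]},
    {"grip": 0.7,"dp": [0,0,-0.04],"rotation": [0,0,0]},
    {"grip": 0.7,"dp": [0,0,-0.03],"rotation": [0,0,6.5]},
    {"grip": 0.7,"dp": [0.01,0,0],"rotation": [0,0,6.5]},
    {"grip": 0.7,"dp": [0.03,-0.005,0],"rotation": [0,0,6.5]},
    {"grip": 0.7,"dp": [0.0417,-0.012,0],"rotation": [0,0,6.5]},
    {"grip": 0.7,"dp": [0.0417,-0.014,0],"rotation": [0,0,0]},
  ],
)

```text
time_s: 11.7
tool_pos: [0.5097, 0.1036, 0.1543]
tool_rot: [179.8, 0.1, 87.8]
force: [1.4, 1.8, -0.6]
grip_width: 0.0476
```

Emit:
carry_out(
  plan=[
    {"grip": 0.7,"dp": [0.0417,-0.015,0],"rotation": [0,0,0]},
    {"grip": 0.7,"dp": [0.0417,-0.015,0],"rotation": [0,0,0]},
    {"grip": 0.7,"dp": [0.0417,-0.015,0],"rotation": [0,0,0]},
    {"grip": 0.7,"dp": [0.0417,-0.015,0],"rotation": [0,0,0]},
    {"grip": 0.7,"dp": [0.0417,-0.015,0],"rotation": [0,0,0]},
    {"grip": 0.7,"dp": [0,0,0],"rotation": [0,0,0]},
  ],
)

```text
time_s: 12.2
tool_pos: [0.4397, 0.3141, 0.1548]
tool_rot: [179.5, -0.0, 88.2]
force: [-2.7, -0.1, 0.6]
grip_width: 0.0476
```

```bash
python3 - <<'E'
from h import *
go([.435,.372,.013],88.5);o=env.get_obs();print(o['force'],o['grip_width'],o['qpos'])
E
```

```text
tcp [0.4397 0.3141 0.1548] shift in tool axes [ 0.0577 -0.0077  0.1418]
rotvec [ 0.47 -0.01 -0.33]
[-2.6647309 -0.1207433  0.6202655] 0.04762501473255717 [ 19.26306155  18.26349937 -66.82596984 102.4905782   18.13732877
  70.70590224  35.61844383]
```

Emit:
carry_out(
  plan=[
    {"grip": 0.7,"dp": [0.03,-0.004,0],"rotation": [0.5,0,0]},
    {"grip": 0.7,"dp": [0.029,-0.004,0],"rotation": [0,0,0]},
    {"grip": 0.7,"dp": [0,0,0.03],"rotation": [0,0,0]},
    {"grip": 0.7,"dp": [0,0,0.035],"rotation": [0,0,0]},
    {"grip": 0.7,"dp": [0,0,0.035],"rotation": [0,0,0]},
    {"grip": 0.7,"dp": [0,0,0.03],"rotation": [0,0,0]},
    {"grip": 0.7,"dp": [0,0,0.004],"rotation": [0,0,0]},
    {"grip": 0.7,"dp": [0,0,0],"rotation": [0,0,0]},
  ],
)

```text
time_s: 12.87
tool_pos: [0.4328, 0.3801, 0.0166]
tool_rot: [179.9, -0.2, 88.6]
force: [0.8, 0.6, -0.1]
grip_width: 0.0473
```

```bash
python3 - <<'E'
from h import *
go([.435,.372,.008],88.5);o=env.get_obs();print(o['force'],o['grip_width'],o['qpos'])
E
```

```text
tcp [0.4328 0.3801 0.0166] shift in tool axes [-0.0081  0.0024  0.0086]
rotvec [ 0.1  -0.18  0.11]
[ 0.7718387   0.59627802 -0.13374053] 0.04730909606442469 [  2.38932064  32.63311993 -57.35908587 104.59570494  31.5103443
  60.2129236   21.41817943]
```

Emit:
carry_out(
  plan=[
    {"grip": 0.7,"dp": [-0.006,0,0.003],"rotation": [0,0,0]},
    {"grip": 0.7,"dp": [0,0,0.004],"rotation": [0,0,0]},
    {"grip": 0.7,"dp": [0,0,0.002],"rotation": [0,0,0]},
    {"grip": 0.7,"dp": [0,0,0],"rotation": [0,0,0]},
  ],
)

```text
time_s: 13.2
tool_pos: [0.4354, 0.3744, 0.0116]
tool_rot: [179.6, -0.3, 88.5]
force: [0.2, -0.5, 0.4]
grip_width: 0.0476
```

Emit:
carry_out(
  plan=[
    {"grip": 0.7,"dp": [0,0,0.003],"rotation": [0,0,0]},
    {"grip": 0.7,"dp": [0,0,0.003],"rotation": [0,0,0]},
  ],
)

```text
time_s: 13.37
tool_pos: [0.4371, 0.3751, 0.0087]
tool_rot: [179.4, -0.4, 88.4]
force: [-6.8, -5.7, 23.5]
grip_width: 0.0475
```

Emit:
carry_out(
  plan=[
    {"grip": 0.3,"dp": [0,0,-0.001],"rotation": [0,0,0]},
    {"grip": 0.3,"dp": [0,0,0],"rotation": [0,0,0]},
    {"grip": 0.3,"dp": [0,0,0],"rotation": [0,0,0]},
    {"grip": 0.3,"dp": [0,0,-0.03],"rotation": [0,0,0]},
    {"grip": 0.3,"dp": [0,0,-0.04],"rotation": [0,0,0]},
    {"grip": 0.3,"dp": [0,0,-0.04],"rotation": [0,0,0]},
    {"grip": 0.3,"dp": [0,0,-0.04],"rotation": [0,0,0]},
    {"grip": 0.3,"dp": [0,0,-0.04],"rotation": [0,0,0]},
  ],
)

```text
time_s: 14.03
tool_pos: [0.4315, 0.3702, 0.1987]
tool_rot: [-179.9, 0.1, 88.5]
force: [1.9, 0.2, 0.3]
grip_width: 0.0608
```

Emit:
carry_out(
  plan=[
    {"grip": 0.5,"dp": [-0.02,0.02,-0.04],"rotation": [0,0,0]},
    {"grip": 1,"dp": [-0.03,0.025,-0.04],"rotation": [0,0,0]},
    {"grip": 1,"dp": [-0.03,0.035,-0.04],"rotation": [0,0,0]},
    {"grip": 1,"dp": [-0.03,0.035,-0.02],"rotation": [0,0,0]},
    {"grip": 1,"dp": [-0.03,0.035,0],"rotation": [0,0,0]},
    {"grip": 1,"dp": [-0.03,0.035,0],"rotation": [0,0,0]},
    {"grip": 1,"dp": [0,0,0],"rotation": [0,0,0]},
  ],
)

```text
time_s: 14.62
tool_pos: [0.588, 0.2271, 0.3222]
tool_rot: [178.8, -0.4, 89.1]
force: [0.8, -1.8, -1.0]
grip_width: 0.0223
```

```bash
python3 - <<'E'
from h import *
p=env.camera_params('top');im=env.read_camera('top')
q=env.camera_params('side');s=env.read_camera('side')
cv2.imwrite('pics/side2.png',cv2.resize(s[60:320,130:400],None,fx=2.2,fy=2.2,interpolation=cv2.INTER_CUBIC)[:,:,::-1]);cv2.imwrite('pics/top3.png',im[:,:,::-1])
for c in blobs(brass(im)):
    if 140<c[:,0].mean()<365 and 165<c[:,1].mean()<275: print('buckle',c.mean(0),rect(ray(p,c,.016)))
o=env.get_obs();print(o['force'],o['qpos'],o['tool_rot']);go([.77,.10,.34],88)
K=lambda p:np.array([[p['fx'],0,p['cx']],[0,p['fy'],p['cy']],[0,0,1]])@np.c_[p['R'],p['t']]
# box estimate
c=np.array([.546,.029]);a=np.radians(2.5);X=np.array([np.cos(a),np.sin(a)]);Y=np.array([-X[1],X[0]])
for t in(1.95,):
    for yy in(-.151,.151):
        P=np.r_[c+X*(.085-.222*np.cos(t))+Y*yy,.063+.222*np.sin(t)];print('edge pred',P,px(p,P),px(q,P))
E
```

```text
buckle [188.29850746 241.3880597 ] (array([435.6, 375.1]), array([60.9, 43.1]), 0.2)
buckle [191.09090909 202.68181818] (array([548.4, 367.2]), array([61.2, 43.7]), -0.7)
[-0.57079239  1.23159544 -0.09852933] [ 21.87504969  24.15256728 -64.02917127  76.65325699  21.77890593
  90.95360535  50.44517615] [179.01633482  -0.57784538  89.65223907]
tcp [0.582  0.2342 0.3225] shift in tool axes [-0.1329  0.1891 -0.0156]
rotvec [ 0.98 -0.59  1.65]
edge pred [ 0.71960755 -0.11456399  0.26922906] [[372.34265113 118.2238623 ]] [[275.28982371 122.02536851]]
edge pred [0.7064345  0.18714858 0.26922906] [[248.88976119 124.63843494]] [[214.9789318  146.28299216]]
```

View pics/side2.png

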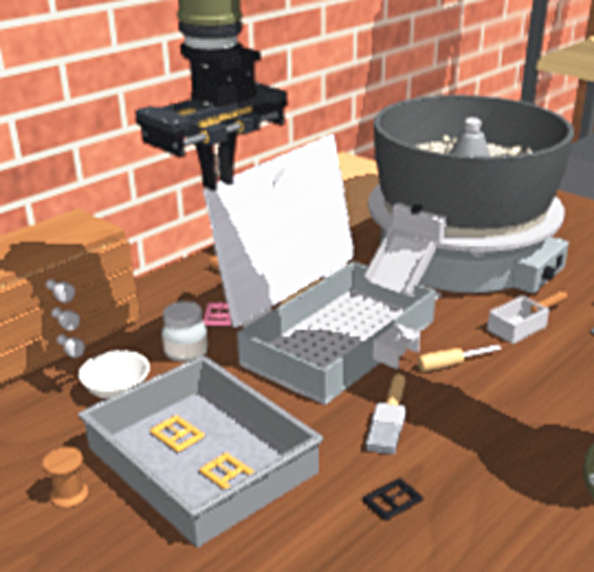

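Both buckles lie flat in the tote, and the cover edge predicted from my box fit is nearly right in the side view. I'll fit the cover angle from its corners.

```bash
cat >> h.py <<'E'
C0=np.array([.546,.029]);A0=np.radians(2.5);BX=np.array([np.cos(A0),np.sin(A0)]);BY=np.array([-BX[1],BX[0]])
def cov(t,r,yy,n=0):  # point r from hinge, n along outer normal
    return np.r_[C0+BX*(.085-r*np.cos(t)+n*np.sin(t))+BY*yy,.063+r*np.sin(t)+n*np.cos(t)]
E
python3 - <<'E'
from h import *
p=env.camera_params('top');q=env.camera_params('side')
m=np.array([[373,129.3],[249,139],[280,124],[224,145.5]])
for t in np.arange(1.4,2,.1):
    P=[cov(t,.222,-.151),cov(t,.222,.151)]
    d=np.r_[px(p,P),px(q,P)]-m;print(round(t,2),np.round(d,0).tolist(),np.round(P[0],3))
E
```

```text
1.4 [[4.0, 36.0], [2.0, 33.0], [21.0, 2.0], [18.0, 7.0]] [ 0.6   -0.12   0.282]
1.5 [[4.0, 27.0], [2.0, 24.0], [16.0, -0.0], [13.0, 4.0]] [ 0.622 -0.119  0.284]
1.6 [[3.0, 18.0], [1.0, 15.0], [11.0, -2.0], [7.0, 2.0]] [ 0.644 -0.118  0.285]
1.7 [[2.0, 9.0], [1.0, 6.0], [7.0, -3.0], [2.0, 1.0]] [ 0.666 -0.117  0.283]
1.8 [[1.0, 1.0], [0.0, -3.0], [2.0, -3.0], [-2.0, 0.0]] [ 0.688 -0.116  0.279]
1.9 [[-0.0, -7.0], [0.0, -11.0], [-3.0, -2.0], [-7.0, 0.0]] [ 0.709 -0.115  0.273]
2.0 [[-1.0, -15.0], [-0.0, -18.0], [-7.0, -1.0], [-11.0, 1.0]] [ 0.73  -0.114  0.265]
```

Emit:
carry_out(
  plan=[
    {"grip": 1,"dp": [-0.02,0.03,-0.02],"rotation": [0.5,-0.3,1]},
    {"grip": 1,"dp": [-0.028,0.036,-0.004],"rotation": [0.5,-0.3,0.6]},
    {"grip": 1,"dp": [-0.028,0.036,0],"rotation": [0,0,0]},
    {"grip": 1,"dp": [-0.028,0.036,0],"rotation": [0,0,0]},
    {"grip": 1,"dp": [-0.028,0.036,0],"rotation": [0,0,0]},
    {"grip": 1,"dp": [0,0,0],"rotation": [0,0,0]},
  ],
)

```text
time_s: 15.22
tool_pos: [0.7426, 0.1137, 0.3419]
tool_rot: [-179.5, 0.3, 89.7]
force: [1.3, -2.6, -1.5]
grip_width: 0.0006
```

```bash
python3 - <<'E'
from h import *
o=env.get_obs();print(o['force'],o['qpos'],o['tool_rot'],o['grip_width']);go([.755,.10,.245],92.5)
E
```

```text
[ 1.31698195 -2.63121401 -1.51753441] [ 14.83820706  40.3285955  -55.84759221  49.79362012  33.24284298
 102.99137915  64.18961361] [-179.4585992     0.25018997   89.67834617] 0.0005945115696693063
tcp [0.7426 0.1137 0.3419] shift in tool axes [-0.0132  0.0134  0.0969]
rotvec [-0.55  0.24 -2.82]
```

Emit:
carry_out(
  plan=[
    {"grip": 1,"dp": [-0.013,0.013,0.02],"rotation": [-0.5,0.2,-2.8]},
    {"grip": 1,"dp": [0,0,0.035],"rotation": [0,0,0]},
    {"grip": 1,"dp": [0,0,0.035],"rotation": [0,0,0]},
    {"grip": 1,"dp": [0,0,0.01],"rotation": [0,0,0]},
    {"grip": 1,"dp": [0,-0.02,0],"rotation": [0,0,0]},
    {"grip": 1,"dp": [0,-0.02,0],"rotation": [0,0,0]},
    {"grip": 1,"dp": [0,0,0],"rotation": [0,0,0]},
  ],
)

```text
time_s: 15.8
tool_pos: [0.7107, 0.1115, 0.2363]
tool_rot: [-179.7, -0.7, 93.3]
force: [0.2, 1.0, 1.1]
grip_width: 0.0004
```

```bash
python3 - <<'E'
from h import *
o=env.get_obs();print(o['force'],o['qpos'],o['tool_rot'])
for t in np.arange(1.8,-.01,-.1): # finger tip target: touches at r=.2 on outer face
    P=cov(t,.195,.07,.0025+.0095);print(round(t,2),np.round(P,3))
E
```

```text
[0.21300365 1.01661698 1.06240501] [ 23.8026974   38.20152798 -58.53487764  68.5277781   31.13751705
  89.23036943  64.59086026] [-179.73439651   -0.65059952   93.32170776]
1.8 [0.684 0.105 0.25 ]
1.7 [0.665 0.104 0.255]
1.6 [0.646 0.103 0.258]
1.5 [0.626 0.103 0.258]
1.4 [0.607 0.102 0.257]
1.3 [0.587 0.101 0.254]
1.2 [0.568 0.1   0.249]
1.1 [0.55  0.099 0.242]
1.0 [0.533 0.098 0.234]
0.9 [0.516 0.098 0.223]
0.8 [0.501 0.097 0.211]
0.7 [0.487 0.096 0.198]
0.6 [0.474 0.096 0.183]
0.5 [0.463 0.095 0.167]
0.4 [0.453 0.095 0.15 ]
0.3 [0.445 0.095 0.132]
0.2 [0.439 0.094 0.114]
0.1 [0.435 0.094 0.094]
-0.0 [0.433 0.094 0.075]
```

Emit:
carry_out(
  plan=[
    {"grip": 1,"dp": [0,-0.022,0],"rotation": [0,0,0]},
    {"grip": 1,"dp": [0,-0.022,0],"rotation": [0,0,0]},
    {"grip": 1,"dp": [0,-0.022,0],"rotation": [0,0,0]},
    {"grip": 1,"dp": [0,-0.022,0],"rotation": [0,0,0]},
    {"grip": 1,"dp": [0,-0.022,0],"rotation": [0,0,0]},
    {"grip": 1,"dp": [0,-0.022,0],"rotation": [0,0,0]},
    {"grip": 1,"dp": [0,-0.022,0],"rotation": [0,0,0]},
  ],
)

```text
time_s: 16.38
tool_pos: [0.564, 0.1082, 0.243]
tool_rot: [178.3, -0.6, 93.6]
force: [4.7, -0.6, -0.4]
grip_width: 0.0005
```

```bash
python3 - <<'E'
from h import *
o=env.get_obs();print(o['force'],o['qpos'],o['tool_rot'])
E
```

```text
[ 4.6713445  -0.60457519 -0.37147605] [ 44.36564463  18.81218941 -69.57511858  92.34806466  17.92122653
  79.50931662  66.6773599 ] [178.30636254  -0.60047289  93.64542572]
```

Emit:
carry_out(
  plan=[
    {"grip": 1,"dp": [0,-0.02,0.006],"rotation": [0.8,0.3,0.5]},
    {"grip": 1,"dp": [0,-0.02,0.01],"rotation": [0.8,0.3,0.5]},
    {"grip": 1,"dp": [0,-0.018,0.012],"rotation": [0,0,0.5]},
  ],
)

```text
time_s: 16.63
tool_pos: [0.51, 0.1092, 0.2195]
tool_rot: [178.9, -1.0, 92.5]
force: [3.7, -1.7, 1.9]
grip_width: 0.0003
```

```bash
python3 - <<'E'
from h import *
o=env.get_obs();print(o['force'],o['qpos'],o['tool_rot'],o['tool_pos'])
E
```

```text
[ 3.7095513  -1.71620886  1.94508784] [ 53.56694911  10.47498607 -73.79495698 100.73548517   9.75166077
  75.11055579  70.19700369] [178.86428136  -1.0191659   92.46552622] [0.50998168 0.10921358 0.21952864]
```

Emit:
carry_out(
  plan=[
    {"grip": 1,"dp": [0,-0.002,0.018],"rotation": [0,0.5,0]},
    {"grip": 1,"dp": [0,-0.002,0.018],"rotation": [0.5,0.5,0]},
    {"grip": 1,"dp": [0,-0.002,0.018],"rotation": [0.5,0,0]},
    {"grip": 1,"dp": [0,0,0.018],"rotation": [0,0,0]},
  ],
)

```text
time_s: 16.97
tool_pos: [0.5071, 0.1159, 0.1539]
tool_rot: [178.9, -1.3, 92.9]
force: [-1.0, 0.1, 2.7]
grip_width: 0.0006
```

```bash
python3 - <<'E'
from h import *
o=env.get_obs();print(o['force'],o['qpos'],o['tool_rot'],o['tool_pos'])
E
```

```text
[-0.9556592   0.12328875  2.7402269 ] [ 49.18979016  14.8398794  -71.38311823 105.96117005  14.16785783
  68.26709902  66.35876665] [178.85549003  -1.33651231  92.94466541] [0.50706216 0.11588698 0.1538807 ]
```

Emit:
carry_out(
  plan=[
    {"grip": 1,"dp": [0.004,0,0.02],"rotation": [0.5,0.5,0]},
    {"grip": 1,"dp": [0.004,0,0.02],"rotation": [0.5,0.5,0]},
    {"grip": 1,"dp": [0,0,0.02],"rotation": [0,0,0]},
    {"grip": 1,"dp": [0,0,0.018],"rotation": [0,0,0]},
    {"grip": 1,"dp": [0,0,0.008],"rotation": [0,0,0]},
  ],
)

```text
time_s: 17.38
tool_pos: [0.5102, 0.1332, 0.0713]
tool_rot: [179.3, -2.0, 93.6]
force: [-0.9, -1.7, 1.9]
grip_width: 0.0007
```

```bash
python3 - <<'E'
from h import *
o=env.get_obs();print(o['force'],o['qpos'],o['tool_rot'],o['tool_pos'])
E
```

```text
[-0.85943023 -1.6656382   1.94174632] [ 40.40448526  22.85128544 -65.55240985 109.70738211  21.94217144
  60.84112822  59.634656  ] [179.28822654  -2.01029619  93.60353333] [0.51023795 0.13317224 0.07131804]
```

Emit:
carry_out(
  plan=[
    {"grip": 1,"dp": [0,0,0.005],"rotation": [0.4,1,0]},
    {"grip": 1,"dp": [0,0,0.005],"rotation": [0.4,1,0]},
    {"grip": 1,"dp": [0,0,0.004],"rotation": [0,0,0]},
  ],
)

```text
time_s: 17.63
tool_pos: [0.5101, 0.1354, 0.0658]
tool_rot: [-179.6, -3.6, 93.9]
force: [-14.7, -8.1, 36.2]
grip_width: 0.0008
```

Emit:
carry_out(
  plan=[
    {"grip": 0.3,"dp": [0,0,-0.03],"rotation": [0,-1.5,7]},
    {"grip": 0.3,"dp": [0,0,-0.03],"rotation": [-0.3,-1.5,7]},
    {"grip": 0.3,"dp": [0,0,-0.03],"rotation": [0,0,7]},
    {"grip": 0.3,"dp": [0,0,-0.03],"rotation": [0,0,7]},
    {"grip": 0.3,"dp": [0,0,-0.03],"rotation": [0,0,7]},
    {"grip": 0.3,"dp": [0,0,0],"rotation": [0,0,7]},
    {"grip": 0.3,"dp": [0,0,0],"rotation": [0,0,7]},
    {"grip": 0.3,"dp": [0,0,0],"rotation": [0,0,7]},
  ],
)

```text
time_s: 18.3
tool_pos: [0.5156, 0.1377, 0.235]
tool_rot: [-179.3, -0.8, 36.8]
force: [0.5, 0.5, -1.0]
grip_width: 0.0459
```

Emit:
carry_out(
  plan=[
    {"grip": 0.3,"dp": [0,0,0],"rotation": [0,0,7]},
    {"grip": 0.3,"dp": [0,0,0],"rotation": [0,0,7]},
    {"grip": 0.3,"dp": [0,0,0],"rotation": [0,0,7]},
    {"grip": 0.3,"dp": [0,0,0],"rotation": [0,0,7]},
    {"grip": 0.3,"dp": [0,0,0],"rotation": [0,0,7]},
    {"grip": 0.3,"dp": [0,0,0],"rotation": [0,0,0]},
  ],
)

```text
time_s: 18.8
tool_pos: [0.5183, 0.1432, 0.2438]
tool_rot: [-178.6, -1.0, 0.8]
force: [0.3, 0.5, -0.4]
grip_width: 0.061
```

```bash
python3 - <<'E'
from h import *
o=env.get_obs();print(o['force'],o['qpos'],o['tool_rot'],o['tool_pos'])
im=env.read_camera('top');p=env.camera_params('top')
im2=env.read_camera('wrist');w=env.camera_params('wrist')
pr=px(w,cov(0,.198,0,.038));print('wing pred wrist',pr,'top',px(p,cov(0,.198,0,.048)))
b=cv2.resize(im[100:275,140:400],None,fx=2,fy=2,interpolation=cv2.INTER_CUBIC)
cv2.imwrite('pics/both.png',np.vstack([np.pad(b,((0,0),(0,40),(0,0))),im2[:250]])[:,:,::-1]);cv2.imwrite('pics/w5.png',im2[:,:,::-1])
go(cov(0,.198,0,.16),2.5)
E
```

```text
[ 0.33267766  0.49079471 -0.3936924 ] [ 35.27000018   7.93378687 -56.91661519  96.88508937   5.83783162
  77.40341059 -21.65836199] [-178.62001777   -0.99710088    0.84795258] [0.51832907 0.14317342 0.24376293]
wing pred wrist [[175.75309349 324.18241967]] top [[313.06806733 239.1922787 ]]
tcp [0.5182 0.1431 0.2435] shift in tool axes [-0.088   0.1176  0.0162]
rotvec [-1.35 -1.   -1.26]
```

View pics/both.png

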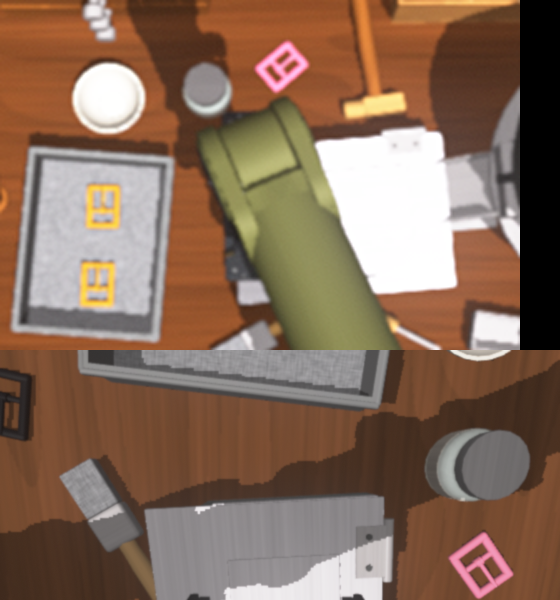

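The top strip shows the cover shut and both buckles flat in the tote, with the arm hiding the wing. I'll move so the wrist camera sees the wing.

Emit:
carry_out(
  plan=[
    {"grip": 0.3,"dp": [-0.01,0.03,-0.005],"rotation": [-0.7,-0.5,-1.3]},
    {"grip": 0.3,"dp": [-0.01,0.035,-0.005],"rotation": [-0.7,-0.5,0]},
    {"grip": 0.3,"dp": [-0.01,0.035,-0.004],"rotation": [0,0,0]},
    {"grip": 0.3,"dp": [-0.01,0.035,0],"rotation": [0,0,0]},
    {"grip": 0.3,"dp": [-0.008,0.02,0],"rotation": [0,0,0]},
    {"grip": 0.3,"dp": [0,0,0],"rotation": [0,0,0]},
  ],
)

```text
time_s: 19.4
tool_pos: [0.4766, -0.0154, 0.2578]
tool_rot: [-179.9, -0.1, 4.5]
force: [0.8, -0.9, 0.1]
grip_width: 0.0608
```

```bash
python3 - <<'E'
from h import *
o=env.get_obs();print(o['force'],o['qpos'],o['tool_rot'],o['tool_pos'])
im2=env.read_camera('wrist');w=env.camera_params('wrist')
print('wing pred wrist',px(w,cov(0,.198,0,.048)),px(w,cov(0,.198,0,0)))
cv2.imwrite('pics/w6.png',im2[:,:,::-1])
go(cov(0,.198,0,.16),2.5)
E
```

```text
[ 0.7815168  -0.85526337  0.05101236] [ 49.50637447  -3.19915096 -48.26888975 102.29614836  -2.57195891
  79.72045165   6.25606684] [-1.79869532e+02 -1.38021455e-01  4.52009454e+00] [ 0.47658861 -0.01537849  0.25784473]
wing pred wrist [[223.89380796 144.79681777]] [[230.56865571 139.41816963]]
tcp [ 0.4771 -0.0135  0.2579] shift in tool axes [-0.041  -0.0408  0.0349]
rotvec [-0.19 -0.17  2.08]
```

View pics/w6.png

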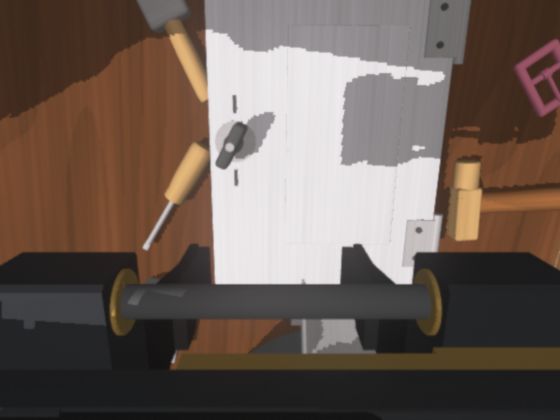

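The wing is at (231,146), turned out of line. The index ticks are at (235,104) and (236,178).

```bash
python3 - <<'E'
from h import *
im=cv2.imread('pics/w6.png');w=env.camera_params('wrist')
g=im.max(2);m=((g<75)*255).astype(np.uint8);k=np.zeros_like(m);k[90:195,212:262]=m[90:195,212:262]
for c in blobs(k,8):
    print(c.mean(0),cv2.contourArea(c),'z.111',rect(ray(w,c,.111)),'z.0655',rect(ray(w,c,.0655)))
E
python3 - <<'E'
from h import *
im=cv2.imread('pics/w6.png');w=env.camera_params('wrist')
g=im.max(2);print(g[104,228:242],g[146,215:250:2],g[178,228:242])
for th in(110,140):
    k=np.zeros_like(g);k[90:195,214:250]=(g<th)[90:195,214:250]*255
    for c in blobs(k,8): print(th,c.mean(0),cv2.contourArea(c),'z.111',rect(ray(w,c,.111)),'z.0655',rect(ray(w,c,.0655)))
E
```

```text
[232 231 231 226 197 135 108 122 176 226 234 232 231 231] [224 203 203 196 128 155 203 203 203 176  90  75  76  82 115 123 124 124] [232 233 233 232 231 219 163 116 114 155 213 229 232 231]
110 [231.84375 145.125  ] 524.0 z.111 (array([440.1,  23.8]), array([40.2, 14.8]), 66.7) z.0655 (array([435.4,  18.5]), array([46.1, 16.9]), 66.7)
140 [235.63333333 177.        ] 18.0 z.111 (array([444.3,  -1.9]), array([11.9,  1.7]), -87.1) z.0655 (array([440.3, -10.9]), array([13.7,  1.9]), -87.1)
140 [234.30508475 145.70338983] 891.0 z.111 (array([443.3,  22.7]), array([40.9, 22.7]), 71.7) z.0655 (array([439. ,  17.3]), array([46.9, 26. ]), 71.7)
140 [234.03030303 103.27272727] 29.5 z.111 (array([439.7,  57.2]), array([11.5,  1.6]), -87.1) z.0655 (array([435. ,  56.9]), array([13.2,  1.8]), -87.1)
```

Emit:
carry_out(
  plan=[
    {"grip": 0.35,"dp": [-0.018,-0.02,0.01],"rotation": [0,0,0]},
    {"grip": 0.35,"dp": [-0.018,-0.02,0.02],"rotation": [0,0,0]},
    {"grip": 0.35,"dp": [0,0,0.02],"rotation": [0,0,7]},
    {"grip": 0.35,"dp": [0,0,0.02],"rotation": [0,0,7]},
    {"grip": 0.35,"dp": [0,0,0.02],"rotation": [0,0,7]},
    {"grip": 0.35,"dp": [0,0,0.01],"rotation": [0,0,7]},
    {"grip": 0.35,"dp": [0,0,0],"rotation": [0,0,0]},
  ],
)

```text
time_s: 20.03
tool_pos: [0.4401, 0.0362, 0.1562]
tool_rot: [-179.4, -0.4, -23.0]
force: [-1.0, 0.4, 0.5]
grip_width: 0.0566
```

```bash
python3 - <<'E'
from h import *
o=env.get_obs();print(o['force'],o['qpos'],o['tool_rot'])
go([.439,.0238,.096],-23.3)
E
```

```text
[-1.00760238  0.36134605  0.52835189] [ 50.598793    -5.40696818 -54.95855573 115.04837371  -5.1556741
  67.55448913 -25.35183637] [-179.42865427   -0.36682908  -23.03986067]
tcp [0.4401 0.0362 0.1562] shift in tool axes [0.0034 0.0124 0.0602]
rotvec [-0.57 -0.37  0.26]
```

Emit:
carry_out(
  plan=[
    {"grip": 0.35,"dp": [0.0035,0.0125,0],"rotation": [-0.5,-0.4,0.3]},
    {"grip": 0.35,"dp": [0,0,0.006],"rotation": [0,0,0]},
    {"grip": 0.35,"dp": [0,0,0.015],"rotation": [0,0,0]},
    {"grip": 0.35,"dp": [0,0,0.01],"rotation": [0,0,0]},
    {"grip": 0.35,"dp": [0,0,0],"rotation": [0,0,0]},
  ],
)

```text
time_s: 20.45
tool_pos: [0.4412, 0.0248, 0.1265]
tool_rot: [-179.8, -0.2, -22.1]
force: [-0.7, -0.1, -0.3]
grip_width: 0.0565
```

```bash
python3 - <<'E'
from h import *
o=env.get_obs();print(o['force'],o['qpos'],o['tool_rot'])
go([.439,.0238,.096],-23.3)
im=env.read_camera('wrist');w=env.camera_params('wrist')
cv2.imwrite('pics/w7.png',im[:,:,::-1]);print(px(w,[.439,.0238,.111]))
E
```

```text
[-0.68622647 -0.10453272 -0.32720777] [ 50.60489945  -1.98938835 -55.43209345 116.79925766  -1.90179086
  64.12902308 -26.12178351] [-1.79838302e+02 -1.56825332e-01 -2.21348084e+01]
tcp [0.4412 0.0248 0.1265] shift in tool axes [-0.0018  0.0018  0.0304]
rotvec [-0.16 -0.16  1.17]
[[269.88251241 256.66354277]]
```

View pics/w7.png

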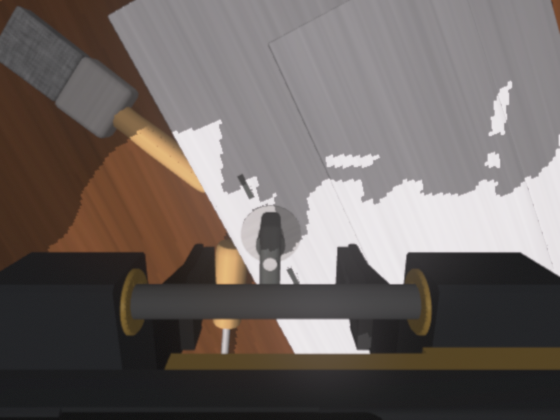

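The wing (centre dot at (269,265)) is centred between the fingers and aligned with them. The ticks at (245,186) and (294,277) show it about 27° out of line. I'll go down and grip it.

Emit:
carry_out(
  plan=[
    {"grip": 0.35,"dp": [-0.0018,0.0018,0.01],"rotation": [0,0,1]},
    {"grip": 0.35,"dp": [0,0,0.012],"rotation": [0,0,0]},
    {"grip": 0.35,"dp": [0,0,0.006],"rotation": [0,0,0]},
    {"grip": 0.35,"dp": [0,0,0],"rotation": [0,0,0]},
  ],
)

```text
time_s: 20.83
tool_pos: [0.441, 0.0236, 0.0992]
tool_rot: [-179.8, -0.4, -23.2]
force: [-0.3, 0.4, -0.3]
grip_width: 0.0564
```

```bash
python3 - <<'E'
from h import *
o=env.get_obs();print(o['force'],o['tool_rot'])
go([.439,.0238,.096],-23.3)
im=cv2.imread('pics/w7.png').max(2)
# ticks seen from pose of w7: rebuild from pixel dirs using camera rotation now
w=env.camera_params('wrist');
P=ray(w,[(245,186),(294,277)],.0655-.0305+0);d=P[0]-P[1];print('tick dir approx',np.degrees(np.arctan2(d[1],d[0]))-90,'(yaw then -22.1)')
E
```

```text
[-0.27134066  0.37708763 -0.32655212] [-179.77205007   -0.40159059  -23.18694593]
tcp [0.441  0.0236 0.0992] shift in tool axes [-0.0019  0.0006  0.0032]
rotvec [-0.23 -0.4   0.11]
tick dir approx 3.5623323880744664 (yaw then -22.1)
```

Emit:
carry_out(
  plan=[
    {"grip": 0.35,"dp": [-0.002,0,0.003],"rotation": [0,0,0]},
    {"grip": 0.9,"dp": [0,0,0.001],"rotation": [0,0,0]},
    {"grip": 1,"dp": [0,0,0],"rotation": [0,0,0]},
    {"grip": 1,"dp": [0,0,0],"rotation": [0,0,0]},
    {"grip": 1,"dp": [0,0,0],"rotation": [0,0,0]},
    {"grip": 1,"dp": [0,0,0],"rotation": [0,0,0]},
    {"grip": 1,"dp": [0,0,0],"rotation": [0,0,0]},
  ],
  force=30,
)

```text
time_s: 21.42
tool_pos: [0.44, 0.0245, 0.0963]
tool_rot: [-179.8, -0.5, -23.2]
force: [0.3, -0.1, -0.2]
grip_width: 0.0245
```

```bash
python3 - <<'E'
from h import *
o=env.get_obs();print(o['force'],o['wrist_torque'],o['tool_rot'],o['tool_pos'],o['grip_width'])
E
```

```text
[ 0.30195086 -0.0744502  -0.18120927] [-0.00139036 -0.00624167 -0.05754541] [-179.75991022   -0.53386751  -23.18168525] [0.44002683 0.02448259 0.09630283] 0.024483865584362947
```

Emit:
carry_out(
  plan=[
    {"grip": 1,"dp": [0,0,0],"rotation": [0,0,0]},
    {"grip": 1,"dp": [0,0,0],"rotation": [0,0,0]},
    {"grip": 1,"dp": [0,0,0],"rotation": [0,0,0]},
    {"grip": 1,"dp": [0,0,0],"rotation": [0,0,0]},
  ],
)

```text
time_s: 21.75
tool_pos: [0.4386, 0.0252, 0.0963]
tool_rot: [-179.8, -0.3, -23.2]
force: [-0.8, 0.6, 1.9]
grip_width: 0.0109
```

```bash
python3 - <<'E'
from h import *
o=env.get_obs();print(o['force'],o['wrist_torque'],o['tool_rot'],o['tool_pos'],o['grip_width'])
E
```

```text
[-0.84689359  0.614525    1.91134864] [-0.03337205  0.02959785 -0.06640243] [-179.8056479    -0.33863127  -23.1710292 ] [0.43856279 0.02522618 0.09630979] 0.010886399396785769
```

Emit:
carry_out(
  plan=[
    {"grip": 1,"dp": [0,0,0],"rotation": [0,0,-6.8]},
    {"grip": 1,"dp": [0,0,0],"rotation": [0,0,-6.8]},
    {"grip": 1,"dp": [0,0,0],"rotation": [0,0,-6.8]},
    {"grip": 1,"dp": [0,0,0],"rotation": [0,0,-6]},
    {"grip": 1,"dp": [0,0,0],"rotation": [0,0,0]},
  ],
)

```text
time_s: 22.17
tool_pos: [0.4362, 0.0257, 0.096]
tool_rot: [-179.9, -0.1, 4.4]
force: [-0.6, 0.0, 0.4]
grip_width: 0.0106
```

```bash
python3 - <<'E'
from h import *
o=env.get_obs();print(o['force'],o['wrist_torque'],o['tool_rot'],o['tool_pos'],o['grip_width'])
go([.4386,.0245,.0963],4)
E
```

```text
[-0.57427414  0.00484961  0.44806554] [0.09171462 0.03512868 0.05707849] [-1.79931318e+02 -7.23860727e-02  4.40113257e+00] [0.43623412 0.02567919 0.09599937] 0.01058110347401885
tcp [0.4362 0.0257 0.096 ] shift in tool axes [ 0.0023  0.0014 -0.0003]
rotvec [-0.07 -0.07  0.4 ]
```

Emit:
carry_out(
  plan=[
    {"grip": 1,"dp": [0,0,0.005],"rotation": [0,0,0]},
    {"grip": 1,"dp": [0,0,0.005],"rotation": [0,0,0]},
    {"grip": 1,"dp": [0,0,0.004],"rotation": [0,0,0]},
    {"grip": 1,"dp": [0,0,0.002],"rotation": [0,0,0]},
  ],
  force=45,
)

```text
time_s: 22.5
tool_pos: [0.4368, 0.0259, 0.0817]
tool_rot: [180.0, 0.0, 3.8]
force: [-12.9, 1.3, 39.7]
grip_width: 0.0105
```

Emit:
carry_out(
  plan=[
    {"grip": 1,"dp": [0,0,-0.0005],"rotation": [0,0,0]},
    {"grip": 1,"dp": [0,0,0],"rotation": [0,0,5]},
    {"grip": 1,"dp": [0,0,0.0005],"rotation": [0,0,7]},
    {"grip": 1,"dp": [0,0,0.0005],"rotation": [0,0,7]},
  ],
)

```text
time_s: 22.83
tool_pos: [0.4382, 0.0255, 0.083]
tool_rot: [179.9, -0.0, -16.1]
force: [-2.5, 0.6, 6.6]
grip_width: 0.0112
```

```bash
python3 - <<'E'
from h import *
o=env.get_obs();print(o['force'],o['wrist_torque'],o['tool_rot'],o['tool_pos'],o['grip_width'],o['qpos'])
E
```

```text
[-2.47243936  0.59447119  6.59104592] [-0.09887968  0.47907127  0.07607371] [ 1.79855129e+02 -2.08334825e-02 -1.61402801e+01] [0.43817592 0.02553577 0.08296164] 0.011162578908202398 [ 48.87112118   2.57331335 -55.90874537 119.64858475   2.65187522
  58.97332933 -24.52013749]
```

Force (about 7 N, the spring) and low torque fit a pin through the slot and turning freely. I'll continue the quarter turn.

Emit:
carry_out(
  plan=[
    {"grip": 1,"dp": [0,0,0.001],"rotation": [0,0,7]},
    {"grip": 1,"dp": [0,0,0.0005],"rotation": [0,0,7]},
    {"grip": 1,"dp": [0,0,0.0005],"rotation": [0,0,7]},
    {"grip": 1,"dp": [0,0,0.0005],"rotation": [0,0,7]},
    {"grip": 1,"dp": [0,0,0.0005],"rotation": [0,0,7]},
  ],
)

```text
time_s: 23.25
tool_pos: [0.4409, 0.0238, 0.0824]
tool_rot: [179.8, -0.4, -52.0]
force: [-3.6, 0.2, 11.2]
grip_width: 0.0107
```

```bash
python3 - <<'E'
from h import *
o=env.get_obs();print(o['force'],o['wrist_torque'],o['tool_rot'],o['tool_pos'],o['grip_width'],o['qpos'][[1,2,6]])
E
```

```text
[-3.59070446  0.19854456 11.16442051] [-0.20721685  0.97851666  0.05563083] [179.83484847  -0.36375385 -51.95508431] [0.44085387 0.02376994 0.08236023] 0.010689250719581924 [  2.88120203 -54.39403216 -60.70384934]
```

Emit:
carry_out(
  plan=[
    {"grip": 1,"dp": [0,0,0.0005],"rotation": [0,0,7]},
    {"grip": 1,"dp": [0,0,0.0005],"rotation": [0,0,7]},
    {"grip": 1,"dp": [0,0,0.0005],"rotation": [0,0,7]},
    {"grip": 1,"dp": [0,0,0.0005],"rotation": [0,0,7]},
    {"grip": 1,"dp": [0,0,0.0005],"rotation": [0,0,5]},
    {"grip": 1,"dp": [0,0,0],"rotation": [0,0,0]},
  ],
)

```text
time_s: 23.75
tool_pos: [0.4419, 0.0207, 0.0825]
tool_rot: [179.9, -0.8, -86.5]
force: [-4.0, 0.3, 6.7]
grip_width: 0.0107
```

```bash
python3 - <<'E'
from h import *
o=env.get_obs();print(o['force'],o['wrist_torque'],o['tool_rot'],o['tool_pos'],o['grip_width'],o['qpos'][[1,2,6]])
E
```

```text
[-4.009301    0.27772608  6.65608235] [ 0.23784653  0.90196085 -0.01460727] [179.89912228  -0.7560213  -86.48534441] [0.44185857 0.02074219 0.08250679] 0.010670506394818893 [  3.07895047 -52.82314096 -95.48950225]
```

Emit:
carry_out(
  plan=[
    {"grip": 1,"dp": [0,0,-0.002],"rotation": [0,0,0]},
    {"grip": 1,"dp": [0,0,-0.002],"rotation": [0,0,0]},
    {"grip": 0.7,"dp": [0,0,0],"rotation": [0,0,0]},
    {"grip": 0.7,"dp": [0,0,0],"rotation": [0,0,0]},
    {"grip": 0.6,"dp": [0,0,0],"rotation": [0,0,0]},
    {"grip": 0.5,"dp": [0,0,0],"rotation": [0,0,0]},
    {"grip": 0.4,"dp": [0,0,0],"rotation": [0,0,0]},
    {"grip": 0.4,"dp": [0,0,-0.02],"rotation": [0,0,0]},
  ],
)

```text
time_s: 24.42
tool_pos: [0.4405, 0.0205, 0.1022]
tool_rot: [179.7, -0.6, -87.2]
force: [-0.9, -0.1, -0.5]
grip_width: 0.0429
```

Emit:
carry_out(
  plan=[
    {"grip": 0.4,"dp": [0,0,-0.035],"rotation": [0,0,0]},
    {"grip": 0.4,"dp": [0,0,-0.035],"rotation": [0,0,0]},
    {"grip": 0.4,"dp": [0,0,-0.035],"rotation": [0,0,0]},
    {"grip": 0.4,"dp": [0,0.03,-0.01],"rotation": [0,0,0]},
    {"grip": 0.4,"dp": [0,0.03,0],"rotation": [0,0,0]},
    {"grip": 0.4,"dp": [0,0,0],"rotation": [0,0,0]},
  ],
)

```text
time_s: 24.92
tool_pos: [0.3806, 0.018, 0.222]
tool_rot: [179.4, 0.0, -87.4]
force: [-0.0, -0.6, -0.4]
grip_width: 0.052
```

```bash
python3 - <<'E'
from h import *
o=env.get_obs();print(o['force'],o['tool_rot'],o['tool_pos'],o['qpos'][[1,2,6]])
w=env.camera_params('wrist');W=env.read_camera('wrist');q=env.camera_params('side');s=env.read_camera('side');print(px(w,[.44,.023,.1]),px(q,[.44,.023,.1]))
cv2.imwrite('pics/w8.png',W[:,:,::-1]);cv2.imwrite('pics/s8.png',s[:,:,::-1])
a=W[:300];u,v=px(q,[.44,.023,.08])[0].astype(int)
b=cv2.resize(s[v-40:v+35,u-70:u+70],None,fx=4,fy=4,interpolation=cv2.INTER_CUBIC)
cv2.imwrite('pics/fin.png',np.vstack([a,b])[:,:,::-1])
E
```

```text
[-0.04414597 -0.58399657 -0.39649473] [ 1.79408802e+02  2.92410210e-02 -8.73824095e+01] [0.38056287 0.01795445 0.22200983] [-17.18409099 -39.14764922 -81.56697323]
[[272.69280099 121.30614401]] [[310.0049428  200.76024348]]
```

View pics/fin.png

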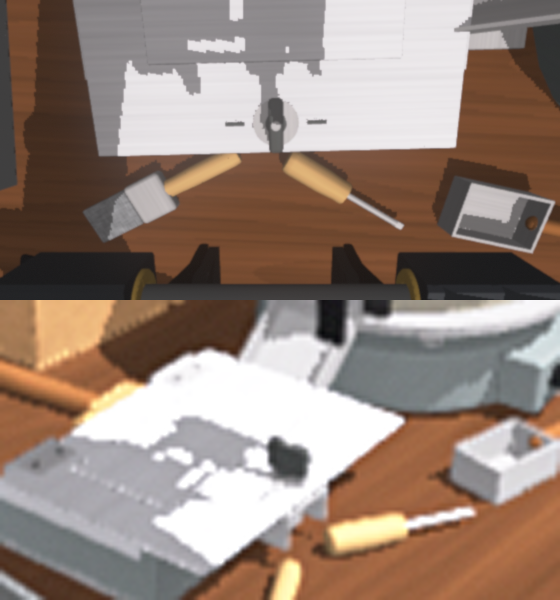

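The wing now points across the ticks (wrist view (277,126), ticks left and right of it). I'll back away from joint 2's limit and check the wing's height numerically in the side view.

Emit:
carry_out(
  plan=[
    {"grip": 0.4,"dp": [0,-0.03,-0.01],"rotation": [0,0,0]},
    {"grip": 0.4,"dp": [0,-0.035,-0.02],"rotation": [0,0,0]},
    {"grip": 0.4,"dp": [0,-0.035,-0.03],"rotation": [0,0,0]},
    {"grip": 0.4,"dp": [0,-0.035,-0.03],"rotation": [0,0,0]},
    {"grip": 0.4,"dp": [0,-0.02,0],"rotation": [0,0,0]},
    {"grip": 0.4,"dp": [0,0,0],"rotation": [0,0,0]},
  ],
)

```text
time_s: 25.52
tool_pos: [0.5401, 0.0271, 0.3108]
tool_rot: [-179.7, -0.4, -87.5]
force: [-0.9, -1.5, -0.6]
grip_width: 0.0521
```

```bash
python3 - <<'E'
from h import *
o=env.get_obs();print(o['qpos'],o['tool_pos'])
q=env.camera_params('side');s=cv2.imread('pics/s8.png')
u,v=px(q,[.44,.023,.09])[0].astype(int);g=s.max(2);k=np.zeros_like(g);k[v-20:v+18,u-18:u+18]=(g<110)[v-20:v+18,u-18:u+18]*255
for c in blobs(k,20): print('wing side',c.mean(0),c.min(0),c.max(0),cv2.contourArea(c))
t=np.radians(4);n=np.array([np.cos(t),np.sin(t)]);m=np.array([-n[1],n[0]]);c0=np.array([.4385,.0238])
for name,b in(('locked',.072),('pressed2',.079),('out',.081)):
    P=np.array([np.r_[c0+n*.02*i+m*.0055*j,b+.03*l] for i in(-1,1) for j in(-1,1) for l in(0,1)])
    x=px(q,P);print(name,'centre',x.mean(0).round(1),'min',x.min(0).round(1),'max',x.max(0).round(1))
p=env.camera_params('top');im=env.read_camera('top')
for c in blobs(brass(im)):
    if 140<c[:,0].mean()<250 and 165<c[:,1].mean()<275: print('buckle',rect(ray(p,c,.015)))
cv2.imwrite('pics/topF.png',im[:,:,::-1])
E
```

```text
[ 39.53080315   6.65293844 -49.17109721  89.42934387   5.48154119
  86.00519149 -97.32444754] [0.54007365 0.02714276 0.31075942]
wing side [310.15384615 204.61538462] [306 200] [315 209] 53.0
locked centre [310.1 204.4] min [304. 198.] max [316.2 210.8]
pressed2 centre [310.2 202.6] min [304.1 196.1] max [316.3 209. ]
out centre [310.2 202. ] min [304.1 195.6] max [316.4 208.5]
buckle (array([435.7, 375.3]), array([60.9, 43.1]), 0.2)
buckle (array([547.1, 367.4]), array([58.4, 43.6]), -0.7)
```

View pics/topF.png

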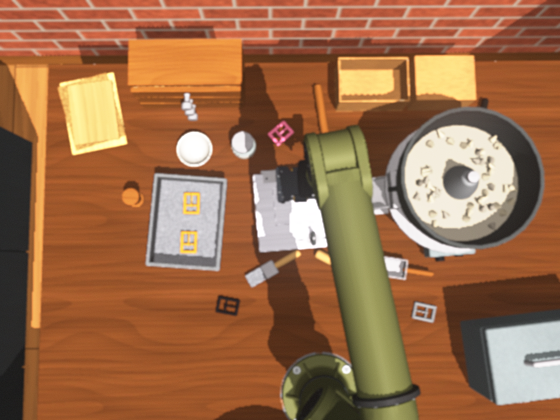

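The final top view shows both buckles flat in the tote at (191,203) and (189,241), and the cover shut. The visible bystanders and the tote are where they started. The gripper is clear at 0.31 m.

```bash
python3 -c "
from cell import env
print(env.sign_off())"
```

```text
the job is handed in; nothing more can be done
None
```

Both brass buckles are set down flat in the felt-lined tote, and the catch-box cover is shut and locked. I signed the job off at about 25.5 s of the 72 s; `sign_off` gave no verdict.

**What I did:**
- **Buckles:** I lowered each buckle to the felt before letting go. Contact was 7 N for the first and 23.5 N for the second.
- **Cover:** I pushed it shut with closed fingertips.
- **Fastener:** I turned the wing in line with the ticks, pushed it in about 14 mm, turned it 90° clockwise, and released it so it sprang up.

**Last checks:**
- **Buckles:** the top camera puts them at about (0.436, 0.375) and (0.547, 0.367) m, both flat.
- **Wing:** it lies across the ticks. In the side view its centre is at row 204.6, against 204.4 expected if locked and 202.0 if the stud were fully out. That difference is under 3 pixels; the spring force of about 7 N while turning also fits.
- **Bystanders and tote:** none looked moved in the final top view. The arm partly hid the awl, scoop and mallet there; the awl and scoop looked undisturbed in the earlier close-ups.

**Disagreements and close calls:**
- **Box heading:** the corners gave 2.5° and the ticks about 4.5°. I used 4°, within the 8° the slot allows.
- **Joint 2:** backing off after release brought it to -17.18°, against a limit of -17.29°. The readings I took never showed it past the limit.
- **Forces:** the highest readings were about 36 N of downward force when shutting the cover and about 40 N when bottoming the stud. Both were pressed through the fingers and were well under the 120 N wrist limit.

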